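# Pack up the spacers and bring the parts bins into one column

## Task

Clear the bench: thread every loose steel spacer plate over both pins of the pin block, flat on one another. Gather the two empty bins on the base bin, the one with parts in it: set one half a turn round from the base bin so that it stacks on it, above the parts, and set the last bin the same way round as that one so that it nests down inside it. The parts stay in the base bin.

Things in the scene. Friction and masses are not known exactly. Their poses are not given: they have to be found in the camera images.
- base_bin: grey plastic stack-nest bin fastened to the table, holding parts that leave no room for a nested bin. All 3 bins are alike: rim 140 x 72 mm, 60 mm high, walls 2.5, floor 3 mm. Origin: underside, centre of the rim outline; x along it, z up. The -x end has a solid full-width ledge (top 48 mm up, from the end wall in to x = -45 mm), the +x end a small blank white card outside
- bin_1: loose empty bin, 180 g, alike bin_2 and interchangeable; frame and shape as base_bin. A hollow hump, open below, rises from its floor at x = +13.5 mm: its crown, 12 mm thick along x, 28 mm along y, with upright faces 32 to 48 mm up (sloping out below), is the handle: pinch it along x from above; fingers have some 48 mm free on either side of it
- bin_2: loose empty bin, as bin_1. Two bins the same way round NEST: the upper sinks until its collar sits on the lower rim, its origin 28 mm above the lower one's. Half a turn apart they STACK: the upper floor sits on the lower one's ledge and hump, 48 mm above. Either way the rim centres coincide from above; nesting has 2 mm of play, stacking about 6 mm
- base_bin_ledge (a point): middle of the top of base_bin's ledge (x = -56 mm, y = 0, 48 mm up): shows which end is which. The bins' lower body, up to 32 mm, tapers and is off-centre: at the bottom x = -38 to +60 mm, y = -26 to +26 mm; above 32 mm the wider rim collar goes all round
- bin_1_ledge (a point): middle of the top of bin_1's ledge (x = -56 mm, y = 0, 48 mm up): shows which end is which
- bin_1_grip (a point): centre of the top of the hump of bin_1 (x = +13.5 mm, y = 0, 48 mm up)
- bin_2_ledge (a point): middle of the top of bin_2's ledge (x = -56 mm, y = 0, 48 mm up): shows which end is which
- bin_2_grip (a point): centre of the top of the hump of bin_2 (x = +13.5 mm, y = 0, 48 mm up)
- pin_block: dark steel block fastened to the table, 110 x 50 x 10 mm, with two upright steel pins 8 mm thick that stand 42 mm above its top (the last 5 mm tapered to 4 mm) at x = -28 and +28 mm. Origin: centre of its underside; x along its length through both pins
- pin_0 (a point): tip of the pin at x = -28 mm of the pin block, 52 mm above the table. Between the block and the loose things a fixed white tray with walls 140 mm high comes forward to a corner at x = 0.45, y = 0.11 m (the others at 0.62, 0.32; 1.03, -0.36; 1.19, -0.16): carry things over it
- pin_1 (a point): tip of the pin at x = +28 mm of the pin block, 52 mm above the table
- spacer_1: loose steel spacer plate, 84 x 36 x 8 mm, 160 g, with two through holes of 11 mm at x = -28 and +28 mm; the same either way round. Two to four such spacers are present; an absent one reads None. Origin: centre of its underside; x along its length. The first spacer on the block lies 10 mm above the table, the next ones 8 mm higher each
- spacer_2: loose steel spacer plate, 84 x 36 x 8 mm, 160 g, with two through holes of 11 mm at x = -28 and +28 mm; the same either way round. Two to four such spacers are present; an absent one reads None. Origin: centre of its underside; x along its length. The first spacer on the block lies 10 mm above the table, the next ones 8 mm higher each
- spacer_3: loose steel spacer plate, 84 x 36 x 8 mm, 160 g, with two through holes of 11 mm at x = -28 and +28 mm; the same either way round. Two to four such spacers are present; an absent one reads None. Origin: centre of its underside; x along its length. The first spacer on the block lies 10 mm above the table, the next ones 8 mm higher each
- spacer_4: loose steel spacer plate, 84 x 36 x 8 mm, 160 g, with two through holes of 11 mm at x = -28 and +28 mm; the same either way round. Two to four such spacers are present; an absent one reads None. Origin: centre of its underside; x along its length. The first spacer on the block lies 10 mm above the table, the next ones 8 mm higher each
- bar_offcut: round bar offcut, 31 mm diameter, 35 mm high, standing loose in the base bin beside two hex nuts; origin at the centre of its foot

How it is judged:
By the outcome, as a careful person would: the job done as asked, in the order asked, and still so for the second after the job is handed in, with the robot touching nothing.
Of spacer_1, spacer_2, spacer_3, spacer_4 only 2 to 4 are there at a start; the rules pass over those that are not, and their reading is None.
At some moment in a run one of spacer_1, spacer_2, spacer_3, spacer_4 may be knocked a few centimetres aside while the robot is not near it.
It also fails if it takes over 210 s, if anything falls off the work surface, if the arm or the gripper's body presses on something with over 40 N, if the wrist force passes 120 N, or if a joint passes its speed limit or range.

## Robot

A 7-joint arm with a two-finger parallel gripper is mounted at the origin on a cart in front of the work surface, level with it; the furniture and walls round the work are solid. World frame = base frame: x ahead of the robot, y to its left, z up, the work surface at z = 0. Lengths are in m, angles in rad, forces in N, time in s.
With the tool pointing down it reaches from about 0.4 to 0.85 m from the base axis. Payload 10.4 kg.
Tool frame: the origin (TCP) lies on the mounting face of the last link; the fingertips stand 173 mm ahead of it and the grasp point (between the pads) lies 155 mm ahead of it (manip.tip_extent is the distance from the TCP to the fingertips, in m); z points along the fingers, y is the line along which they close (so a half turn about z gives the same grasp; the last joint's range is limited). The gripper opens to 85 mm and grips with 20 to 120 N. Pads are 22 mm wide; open, the fingers measure 114 mm over their backs; the gripper's body (76 mm by 85 mm) begins 54 mm behind the grasp point. The pads swing forward as they close: fully open they stand 13 mm farther back than shut.
Start: joints at [-1.233, 0.332, -0.065, 1.46, 0.022, 1.35, -0.088], TCP at [0.221, 0.585, 0.405] pointing down, gripper open.
Joint ranges: [-2.6, 2.6], [-0.5, 2.12], [-1.47, 1.34], [0.16, 2.42], [-1.27, 4.41], [0.06, 2.06], [-2.6, 2.6]. Speed limits (rad/s): [2.22, 2.22, 2.79, 2.79, 3.14, 3.14, 3.14].

## Interface

Orientations are given as a unit quaternion [x, y, z, w].
In Python, from workcell import manip gives the robot as it stands.
- The arm moves only by the tool move_arm, never from a script. Its argument "plan" is one flat list of numbers, 7 for each row, row after row: the turn, a rotation vector about the tool's x, y, z in rad, then the shift along the tool's x, y, z in m, then the finger opening in m, from 0 to 0.0854. In form: [ax, ay, az, dx, dy, dz, gripper, ax, ay, az, dx, dy, dz, gripper, ...]. A call has 1 to 12 rows; each row is the pose to reach, as a shift and turn from the pose commanded when the call began, along the tool's axes at that moment; what a row does not reach only later rows make up. A row lasts 1/8 s, in which the tool goes at most 62.5 mm and 10.7 degrees, less where a joint would pass 70% of its speed; a pose out of reach is approached as far as the arm can. A call with a gripper value outside its range is refused whole. The fingers move at their own pace and stop on an object; "squeeze" is the grip in N (left out, the last holds). Time passes only in rows, so rows that repeat a pose let the fingers close. It gives the time, the measured TCP pose, the force, the opening and the grip force at its end, in the units of the state.
- manip.get_obs(): the state, without advancing time (a new reading comes with each control period).
- manip.camera(name): name is "scene" or "top" or "wrist"; returns a dict with "color" (400x640x3 uint8, red, green, blue), "fx", "fy", "cx", "cy" (pixels), "cam_to_world" (4x4, takes a point from camera to world coordinates); the wrist camera has in their place "mount" (4x4, takes a point from camera to tool coordinates, whose origin is the TCP and whose axes are the flange's). Camera axes: x right, y down, z forward; pixel columns grow to the right and rows downward; lengths in m; the calibration is good to about 2 mm. The wrist camera is an equidistant fisheye: a pixel r from the principal point sees the ray r / f radians off the axis. A picture is of the moment at which its call begins: read the wrist's pose just before it. There is no depth.
- manip.hand_in(): hands the job in; it is judged then, once.
Trained networks look in a picture, given as the dict that the camera call returned (one of the last four; its "shot" number tells which), for a name from the list of things; names that differ only in an ending like _2 or _b are one class to them, and where a whole thing is asked for, a point or a joint stands for the part that bears it (a point fixed in the world has none). Each returns a list of dicts, best first, with "conf" (0 to 1); they miss things now and then, are a little off and sometimes report something else, mostly with a low value. They report only what shows in the picture. A call takes as long as a camera call.
- manip.look_for(picture, label): "position" ([x, y, z] in m, in the coordinates of the camera as it stood for that picture, good to about 4 mm: the middle of the surface that is visible of it).
- manip.silhouettes(picture, label): "pixels" (400x640 bool, what is visible of it).
- manip.tip_of(picture, label): "position" ([x, y, z] in m, in the coordinates of the camera as it stood for that picture, good to about 4 mm: a listed point, or the origin of a listed thing).
The state is a dict: "clock": time; "joint_pos": joint angles; "joint_velocities": joint speeds; "tau": joint torques, N m; "position": TCP position; "ee_rot": TCP orientation; "ft_force": force on the tool from outside, world axes, zero at the start; "torque": the same for the moment, N m; "grip_width": opening from 0.0 (shut) to 1.0 (fully open); "grasp_force": force on a finger pad.
Only numpy, scipy, OpenCV 4.12 (cv2) and the standard library are available. Lean on these libraries where they do the work, as an engineer would, in place of code of your own. Each camera call takes 0.05 s, during which the arm holds its last target. There are 200 camera calls.

## Working session

There is one attempt and no reset: what is moved stays moved. The work goes in short steps, Python scripts to look and compute and a tool call to move; the robot and the scene stay as the last step left them, time stands still between calls to the robot, and variables do not carry over. Pictures are saved under pics/ and viewed, at most 14 in all, crops included, and the job is handed in when it is done.

Besides the shell and the picture viewer there is one more tool, called after "Emit:" as a command line: name --argument value ..., lists and objects as JSON in quotes. move_arm: Moves the arm, as the interface text tells. Its arguments: {"type":"object","properties":{"plan":{"type":"array","items":{"type":"number"}},"squeeze":{"type":"number"}},"required":["plan"]}

```bash
ls; mkdir -p pics; cat > h.py <<'E'
import numpy as np, cv2
from scipy.spatial.transform import Rotation as R
from workcell import manip
def tool():
    o=manip.get_obs(); T=np.eye(4); T[:3,:3]=R.from_quat(o["ee_rot"]).as_matrix(); T[:3,3]=o["position"]; return T
def shot(name):
    T=tool(); p=manip.camera(name)
    C=p["cam_to_world"] if name!="wrist" else T@np.array(p["mount"])
    return p,np.array(C)
def save(p,f): cv2.imwrite("pics/"+f,p["color"][:,:,::-1])
def W(C,x): return (C[:3,:3]@np.array(x)+C[:3,3])
E
python3 - <<'E'
from h import *
np.set_printoptions(precision=4,suppress=True)
o=manip.get_obs(); print(o); print(tool())
for n in ["scene","top","wrist"]:
    p,C=shot(n); save(p,n+"0.png"); print(n,{k:v for k,v in p.items() if k!="color"})
    if n=="wrist": continue
    for l in ["base_bin","base_bin_ledge","bin_1_ledge","bin_1_grip","pin_0","pin_1","pin_block","spacer_1","bar_offcut","bin_1"]:
        for d in manip.tip_of(p,l): print(n,l,round(d["conf"],2),W(C,d["position"]))
E
```

```text
pics
{'clock': 0.0, 'joint_pos': array([-1.2326,  0.3329, -0.0647,  1.4609,  0.0216,  1.3499, -0.0885]), 'joint_velocities': array([ 0.001 , -0.0005, -0.0003,  0.0014, -0.0001, -0.001 , -0.0001]), 'tau': array([  0.0001, -62.5449,   0.0494, -39.1616,   0.0164,   0.01  ,
        -0.    ]), 'position': array([0.2206, 0.5846, 0.4039]), 'ee_rot': array([ 0.1794,  0.9838, -0.0007, -0.0001]), 'ft_force': array([-0.375 ,  0.0705, -0.7444]), 'torque': array([-0.0215, -0.0233,  0.0243]), 'grasp_force': 0.0, 'grip_width': 0.9998328717994983}
[[-0.9356  0.353  -0.0005  0.2206]
 [ 0.353   0.9356 -0.0013  0.5846]
 [-0.     -0.0014 -1.      0.4039]
 [ 0.      0.      0.      1.    ]]
scene {'fx': 406.3471696769052, 'fy': 406.3471696769052, 'cx': 327.72242702999773, 'cy': 197.25511195295428, 'cam_to_world': array([[ 0.8699, -0.2316,  0.4355,  0.0595],
       [-0.4932, -0.3963,  0.7744, -0.8603],
       [-0.0067, -0.8884, -0.4589,  0.5949],
       [ 0.    ,  0.    ,  0.    ,  1.    ]]), 'shot': 1}
scene base_bin 0.91 [ 0.5694  0.4218 -0.0021]
scene base_bin_ledge 0.69 [0.6044 0.4565 0.0496]
scene bi
[... 1445 characters left out ...]
0.3015 0.0488]
top pin_1 0.77 [0.4646 0.2499 0.048 ]
top pin_1 0.72 [ 0.5764 -0.2517  0.0432]
top pin_1 0.58 [0.4518 0.3015 0.0488]
top spacer_1 0.87 [ 0.4616 -0.2701 -0.0049]
top spacer_1 0.73 [ 0.4648 -0.0144  0.001 ]
top spacer_1 0.71 [ 0.4674 -0.1837 -0.0011]
top bar_offcut 0.45 [0.5816 0.4254 0.001 ]
top bin_1 0.78 [ 0.6128 -0.2959 -0.0022]
top bin_1 0.71 [ 0.6032 -0.1364  0.0029]
wrist {'fx': 309.70691628693146, 'fy': 309.70691628693146, 'cx': 320.8268873324385, 'cy': 203.25664350518113, 'mount': array([[-0.001 , -0.958 , -0.2867,  0.073 ],
       [ 1.    , -0.0011,  0.0002,  0.    ],
       [-0.0005, -0.2867,  0.958 ,  0.0313],
       [ 0.    ,  0.    ,  0.    ,  1.    ]]), 'shot': 3}
```

View pics/scene0.png

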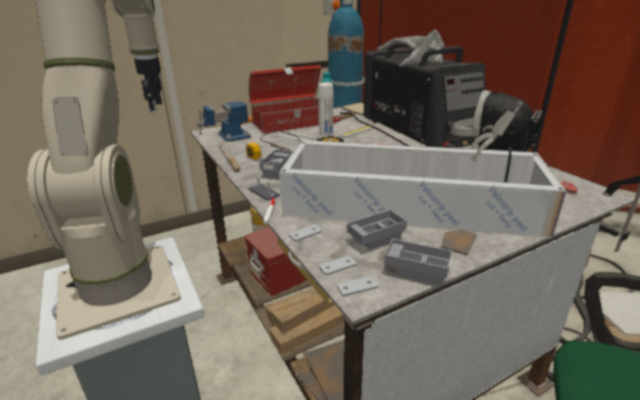

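View pics/top0.png

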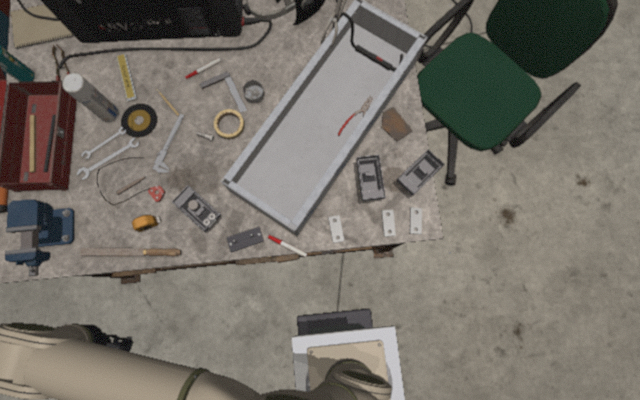

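The scene shows three spacers at top-view pixels (336,229), (389,223) and (416,221). The two loose bins are at (370,178) and (418,173), the pin block at (245,239), and the base bin at (195,208). Next I'll hover over the pin block and measure the pins.

```bash
cat >> h.py <<'E'
np.set_printoptions(precision=4,suppress=True)
def go(p,xdeg):
    "row numbers to put TCP at p, pointing down, tool x at world angle xdeg"
    T=tool(); a=np.radians(xdeg); x=np.array([np.cos(a),np.sin(a),0]); z=np.array([0,0,-1.]); G=np.c_[x,np.cross(z,x),z]
    rv=R.from_matrix(T[:3,:3].T@G).as_rotvec(); d=T[:3,:3].T@(np.array(p)-T[:3,3])
    print("go",p,xdeg,"->",np.round(rv,3),np.round(d,4),"rows",np.ceil(max(np.linalg.norm(d)/.0625,np.linalg.norm(rv)/.187)))
    return rv,d
def st():
    o=manip.get_obs(); T=tool(); print("t",round(o["clock"],2),"pos",o["position"],"xdeg",round(np.degrees(np.arctan2(T[1,0],T[0,0])),2),"tilt",T[:2,2],"F",o["ft_force"],"grip",o["grip_width"]*85.4,o["grasp_force"],"j",o["joint_pos"])
def ray(p,C,u,v):
    "world ray of a wrist fisheye or pinhole pixel"
    x,y=(u-p["cx"])/p["fx"],(v-p["cy"])/p["fy"]
    if "mount" in p:
        r=np.hypot(x,y); s=np.sin(r)/max(r,1e-9); d=np.array([x*s,y*s,np.cos(r)])
    else: d=np.array([x,y,1.])
    return C[:3,:3]@d
def atz(p,C,u,v,z):
    d=ray(p,C,u,v); return C[:3,3]+d*(z-C[2,3])/d[2]
def pix(p,C,P):
    q=C[:3,:3].T@(np.array(P)-C[:3,3])
    if "mount" in p:
        n=np.hypot(q[0],q[1]); r=np.arctan2(n,q[2]); q=np.array([q[0]*r/n,q[1]*r/n])
    else: q=q[:2]/q[2]
    return q*[p["fx"],p["fy"]]+[p["cx"],p["cy"]]
E
python3 - <<'E'
from h import *
print(manip.tip_extent); st()
go([0.458,0.277,0.36],108)
E
```

```text
0.1734
t 1.15 pos [0.2206 0.5848 0.4048] xdeg 159.33 tilt [-0.      0.0001] F [-0.5851  0.6922 -0.4265] grip 85.35905984705546 0.0 j [-1.2326  0.3322 -0.0647  1.4601  0.0216  1.3499 -0.0885]
go [0.458, 0.277, 0.36] 108 -> [ 0.    -0.     0.896] [-0.3307 -0.2042  0.0447] rows 7.0
```

Emit:
move_arm --plan '[0,0,0.896,-0.331,-0.204,0.045,0.085,0,0,0.896,-0.331,-0.204,0.045,0.085,0,0,0.896,-0.331,-0.204,0.045,0.085,0,0,0.896,-0.331,-0.204,0.045,0.085,0,0,0.896,-0.331,-0.204,0.045,0.085,0,0,0.896,-0.331,-0.204,0.045,0.085,0,0,0.896,-0.331,-0.204,0.045,0.085,0,0,0.896,-0.331,-0.204,0.045,0.085,0,0,0.896,-0.331,-0.204,0.045,0.085,0,0,0.896,-0.331,-0.204,0.045,0.085]'

```text
clock: 2.4
position: [0.4574, 0.2787, 0.3599]
ee_rot: [0.587, 0.81, 0.0, -0.0]
ft_force: [0.4, -0.2, 0.5]
grip_width: 0.994
grasp_force: 0.0
```

```bash
python3 - <<'E'
from h import *
st(); p,C=shot("wrist"); save(p,"w1.png")
for l in ["pin_0","pin_block","base_bin","base_bin_ledge","bar_offcut"]:
    for d in manip.tip_of(p,l): P=W(C,d["position"]); print(l,round(d["conf"],2),P,pix(p,C,P))
E
```

```text
t 2.4 pos [0.4574 0.2787 0.3599] xdeg 108.16 tilt [-0.      0.0006] F [ 0.3971 -0.1818  0.4838] grip 84.92167162079075 0.0 j [-0.8659  0.1627  0.2592  1.7731 -0.0449  1.2112 -0.2773]
pin_0 0.9 [0.4633 0.25   0.0505] [317.3752 222.5026]
pin_0 0.66 [0.4536 0.3095 0.0514] [327.3621 160.7221]
pin_block 0.63 [0.4615 0.2788 0.0011] [324.4269 182.4876]
base_bin 0.8 [0.5671 0.4214 0.0038] [456.1456  93.726 ]
base_bin_ledge 0.6 [0.6051 0.4539 0.0457] [511.3466  79.4384]
bar_offcut 0.79 [0.582  0.4326 0.0084] [471.9764  89.8491]
```

View pics/w1.png

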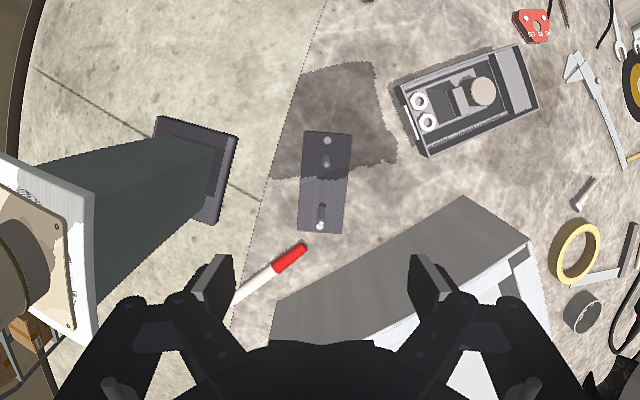

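```bash
python3 - <<'E'
import cv2
a=cv2.imread("pics/w1.png")[120:245,285:370]; cv2.imwrite("pics/w1c.png",cv2.resize(a,None,fx=4.7,fy=4.7,interpolation=cv2.INTER_CUBIC))
E
```

```text
(no output)
```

View pics/w1c.png

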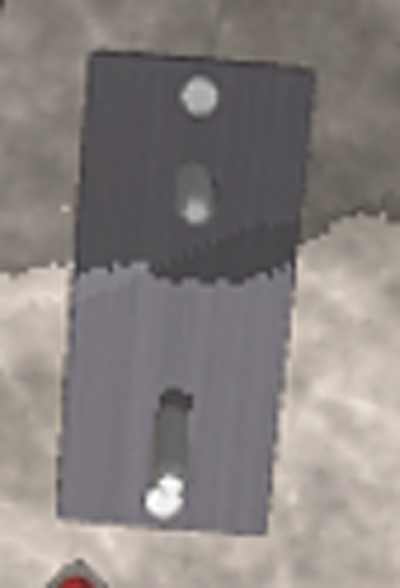

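```bash
python3 - <<'E'
from h import *
T=tool();p,C=shot("wrist"); 
a=cv2.cvtColor(p["color"],cv2.COLOR_RGB2GRAY)
for c in [(326.5,164.7),(319.7,225.7)]: 
    u,v=map(int,c); w=a[v-6:v+7,u-6:u+7].astype(float); print(np.round(w[::1]).astype(int)) 
A=atz(p,C,326.5,164.5,.052);B=atz(p,C,319.7,225.5,.052); print(A,B,np.linalg.norm(A-B),np.degrees(np.arctan2(*(A-B)[1::-1])),(A+B)/2)
# block outline
_,m=cv2.threshold(a,0,1,0)
cr=[(285+x/4.7,120+y/4.7) for x,y in [(90,52),(316,70),(267,535),(57,517)]]
Q=np.array([atz(p,C,u,v,.010) for u,v in cr]); print(Q,Q.mean(0),np.linalg.norm(Q-np.roll(Q,1,0),axis=1))
go([0.465,-0.1,.40],180)
E
```

```text
[[ 82  87  93  98 100 101 103 102 103  98  71  73  80]
 [ 83  86  94 101 107 108 112 110 105  96  69  72  81]
 [ 83  86  95 106 107 112 115 113 110 100  76  81  81]
 [ 82  85  96 108 125 157 158 147 128 104  80  82  82]
 [ 83  84  92 115 148 171 172 161 138 103  84  81  82]
 [ 83  84  90 116 157 171 170 162 138 102  83  81  81]
 [ 84  83  87 105 137 167 167 152 126  97  84  81  82]
 [ 84  81  81  85  93 111 132 115  93  84  82  82  82]
 [ 82  81  81  81  82  87  91  85  82  83  84  82  82]
 [ 83  81  81  81  80  81  80  80  81  84  85  81  82]
 [ 83  83  82  81  80  82  80  82  82  84  84  81  81]
 [ 82  82  81  81  80  83  81  82  83  84  84  81  80]
 [ 82  81  81  80  81  84  82  82  83  84  83  81  74]]
[[126 123 123 113 108 121 161 189 187 154 110 110 112]
 [126 123 122 113 106 136 217 252 248 206 124 108 113]
 [126 123 121 108  99 137 235 245 249 240 188 107 117]
 [126 123 118 115 123 147 195 238 246 228 148 104 117]
 [127 122  77 199 249 238 236 243 232 189 126 112 117]
 [125 121  96 223 255 246 243 242 237 206 145 114 118]
 [124 121 115 225 250 240 239 240 246 229 153 115 117]
 [124 121  95 218 253 240 239 241 244 209 127 116 117]
 [125 120 111 147 215 254 246 248 214 153 111 119 118]
 [123 121 114 117 131 151 164 164 140 120 117 120 116]
 [115 116 114 113 109 109 121 118 114 115 118 118 114]
 [161 141 136 136 137 136 124 124 116 113 117 120 119]
 [201 173 168 166 167 168 152 153 141 136 139 144 147]]
[0.4547 0.3045 0.052 ] [0.4669 0.2468 0.052 ] 0.058967371988461116 101.92869035243322 [0.4608 0.2757 0.052 ]
[[0.4251 0.3243 0.01  ]
 [0.4731 0.3359 0.01  ]
 [0.4981 0.2298 0.01  ]
 [0.4496 0.2189 0.01  ]] [0.4615 0.2772 0.01  ] [0.1082 0.0494 0.109  0.0497]
go [0.465, -0.1, 0.4] 180 -> [ 0.    -0.    -1.257] [-0.3608 -0.1101 -0.0403] rows 7.0
```

The upper white spot at (327,140) is a decoy. The real pin tips are at about (325.5,162.5) and (319.5,225). The block axis is about 103°, centred near (0.461, 0.2765). I'll go to the spacers now.

Emit:
move_arm --plan '[0,0,-1.257,-0.361,-0.11,-0.04,0.085,0,0,-1.257,-0.361,-0.11,-0.04,0.085,0,0,-1.257,-0.361,-0.11,-0.04,0.085,0,0,-1.257,-0.361,-0.11,-0.04,0.085,0,0,-1.257,-0.361,-0.11,-0.04,0.085,0,0,-1.257,-0.361,-0.11,-0.04,0.085,0,0,-1.257,-0.361,-0.11,-0.04,0.085,0,0,-1.257,-0.361,-0.11,-0.04,0.085,0,0,-1.257,-0.361,-0.11,-0.04,0.085,0,0,-1.257,-0.361,-0.11,-0.04,0.085]'

```text
clock: 4.0
position: [0.4652, -0.0997, 0.3996]
ee_rot: [0.0, 1.0, 0.0, -0.0]
ft_force: [-0.2, -0.0, -0.3]
grip_width: 0.99
grasp_force: 0.0
```

```bash
cat >> h.py <<'E'
def plates(p,C,z=.008):
    "spacer silhouettes -> rectangle centre, long-axis angle (deg mod 180), size, at height z"
    out=[]
    for d in manip.silhouettes(p,"spacer_1"):
        m=d["pixels"].astype(np.uint8); cs,_=cv2.findContours(m,cv2.RETR_EXTERNAL,cv2.CHAIN_APPROX_NONE)
        if not cs: continue
        c=max(cs,key=cv2.contourArea)[:,0,:]
        Q=np.array([atz(p,C,u,v,z)[:2] for u,v in c],dtype=np.float32)
        (cx,cy),(w,h),a=cv2.minAreaRect(Q*1000)
        if w<h: a,w,h=a+90,h,w
        out.append((d["conf"],cx/1000,cy/1000,a%180,w,h,len(c))); print("plate conf %.2f  c %.4f %.4f  ang %.1f  size %.1f x %.1f n%d px"%out[-1],pix(p,C,[cx/1000,cy/1000,z]))
    return out
E
python3 - <<'E'
from h import *
st(); p,C=shot("wrist"); save(p,"w2.png"); plates(p,C)
for l in ["bin_1_grip","bin_1_ledge"]:
    for d in manip.tip_of(p,l): P=W(C,d["position"]); print(l,round(d["conf"],2),P,pix(p,C,P))
E
```

```text
t 4.0 pos [ 0.4652 -0.0997  0.3996] xdeg 180.0 tilt [-0.0001  0.0001] F [-0.2232 -0.023  -0.2849] grip 84.584084303978 0.0 j [-0.4788 -0.0244  0.593   1.8744  0.0141  1.2876  1.6809]
plate conf 0.96  c 0.4640 -0.0134  ang 4.8  size 85.3 x 38.3 n188 px [392.3021 174.5468]
plate conf 0.66  c 0.4641 -0.2674  ang 170.6  size 84.8 x 39.0 n173 px [187.9903 176.114 ]
plate conf 0.58  c 0.4660 -0.1808  ang 178.0  size 85.4 x 38.2 n189 px [253.4835 176.2813]
plate conf 0.58  c 0.5829 0.4671  ang 43.0  size 231.0 x 115.7 n184 px [615.6103 244.2523]
bin_1_grip 0.59 [ 0.6206 -0.3051  0.0465] [169.7808 296.5477]
bin_1_ledge 0.91 [ 0.5779 -0.2512  0.0468] [199.8143 271.8704]
```

View pics/w2.png

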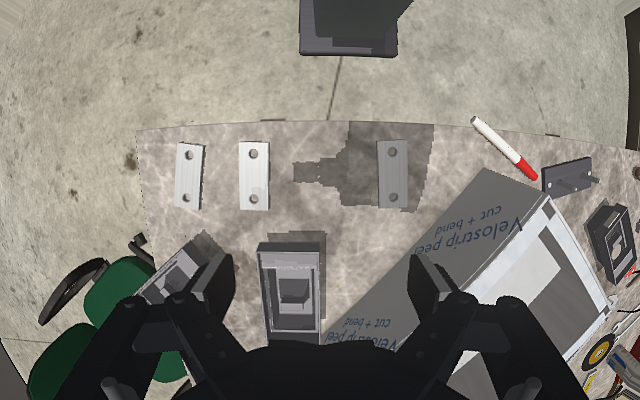

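Three plates show at (188,176), (253,176) and (392,175). I'll hover above the nearest one, at (392,175).

```bash
python3 - <<'E'
from h import *
go([0.464,-0.0134,.26],184.8)
E
```

```text
go [0.464, -0.0134, 0.26] 184.8 -> [ 0.    -0.    -0.083] [0.0012 0.0865 0.1397] rows 3.0
```

Emit:
move_arm --plan '[0,0,-0.083,0.001,0.086,0.14,0.05,0,0,-0.083,0.001,0.086,0.14,0.05,0,0,-0.083,0.001,0.086,0.14,0.05,0,0,-0.083,0.001,0.086,0.14,0.05,0,0,-0.083,0.001,0.086,0.14,0.05,0,0,-0.083,0.001,0.086,0.14,0.05]'

```text
clock: 4.95
position: [0.4648, -0.0152, 0.2612]
ee_rot: [-0.041, 0.999, 0.0, 0.001]
ft_force: [0.8, -0.1, -0.3]
grip_width: 0.586
grasp_force: 0.0
```

```bash
python3 - <<'E'
from h import *
st(); p,C=shot("wrist"); save(p,"w3.png"); q=plates(p,C)[0]
go([q[1],q[2],.19],q[3]+180)
go([q[1],q[2],.175],q[3]+180)
E
```

```text
t 4.95 pos [ 0.4648 -0.0152  0.2612] xdeg -175.31 tilt [0.0026 0.0006] F [ 0.7645 -0.0652 -0.3069] grip 50.01489760910808 0.0 j [-0.5529  0.1203  0.5188  2.0608 -0.0726  0.9747  1.656 ]
plate conf 0.83  c 0.4640 -0.2649  ang 169.6  size 86.8 x 43.0 n210 px [ 63.5412 188.405 ]
plate conf 0.76  c 0.4653 -0.1787  ang 177.6  size 85.3 x 41.2 n252 px [129.4408 195.6181]
plate conf 0.55  c 0.4632 -0.0128  ang 4.7  size 84.5 x 36.4 n296 px [323.9305 208.9271]
plate conf 0.44  c 0.6579 -0.3551  ang 128.5  size 252.2 x 95.6 n226 px [ 54.4779 326.1846]
go [0.4640426025390625, -0.2649496459960938, 0.19] 349.63195037841797 -> [-0.003  0.001 -2.879] [ 0.0212 -0.2492  0.0707] rows 16.0
go [0.4640426025390625, -0.2649496459960938, 0.175] 349.63195037841797 -> [-0.003  0.001 -2.879] [ 0.0212 -0.2492  0.0857] rows 16.0
```

View pics/w3.png

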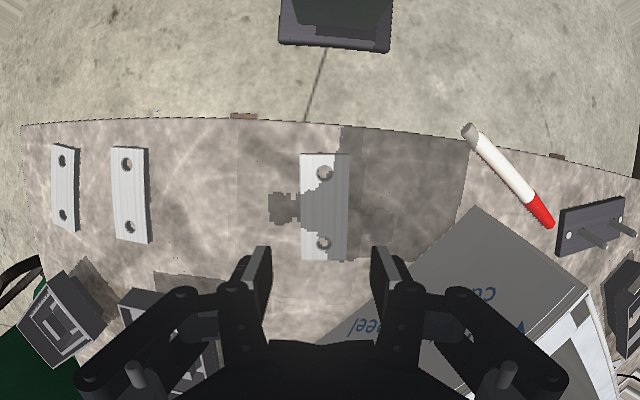

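The plate lies under the fingers at (324,208). I'm descending with a narrowed opening and watching the force.

Emit:
move_arm --plan '[0,0,0,0.001,0.001,0.06,0.05,0,0,0,0.001,0.001,0.07,0.048,0,0,0,0.001,0.001,0.076,0.048,0,0,0,0.001,0.001,0.08,0.048,0,0,0,0.001,0.001,0.082,0.048,0,0,0,0.001,0.001,0.084,0.048,0,0,0,0.001,0.001,0.084,0.048,0,0,0,0.001,0.001,0.084,0.048,0,0,0,0.001,0.001,0.084,0.048]'

```text
clock: 6.18
position: [0.4631, -0.0133, 0.1758]
ee_rot: [-0.042, 0.999, 0.0, 0.0]
ft_force: [-0.2, -0.3, -0.1]
grip_width: 0.556
grasp_force: 0.0
```

```bash
python3 - <<'E'
from h import *
st(); print(manip.tip_extent); p,C=shot("wrist"); save(p,"w4.png"); cv2.imwrite("pics/w4c.png",cv2.resize(p["color"][90:300,200:440,::-1],None,fx=2.5,fy=2.5)); plates(p,C)
E
```

```text
t 6.17 pos [ 0.4631 -0.0133  0.1758] xdeg -175.23 tilt [0.0001 0.0001] F [-0.189  -0.2569 -0.0651] grip 47.48775183260968 0.0 j [-0.5174  0.2781  0.4933  2.1204 -0.1854  0.7835  1.7458]
0.1734
plate conf 0.85  c 0.4648 -0.1770  ang 178.0  size 86.0 x 44.1 n312 px [ 63.3801 234.0602]
plate conf 0.77  c 0.4628 -0.0128  ang 4.4  size 84.9 x 36.0 n424 px [321.748  264.8263]
plate conf 0.74  c 0.4678 -0.2488  ang 156.5  size 92.9 x 31.8 n221 px [  8.2653 225.539 ]
```

View pics/w4c.png

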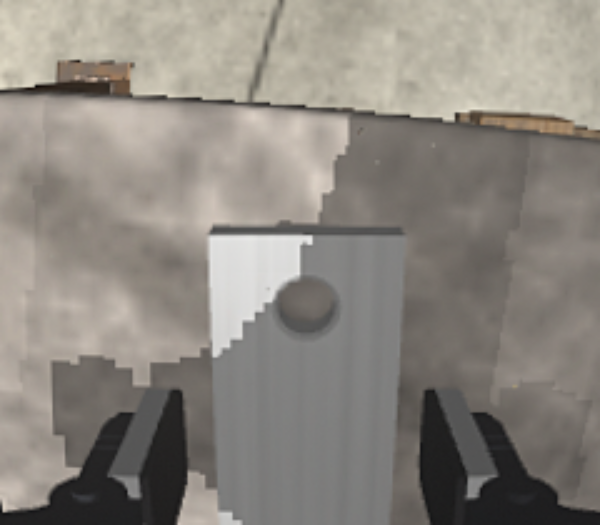

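The plate's near hole shows at crop (305,305), and the plate sits centred between the pads. I'm closing on it.

Emit:
move_arm --plan '[0,0,0,0,0,0.001,0.048,0,0,0,0,0,0.0015,0.03,0,0,0,0,0,0.0015,0.02,0,0,0,0,0,0.0015,0.02,0,0,0,0,0,0.0015,0.02,0,0,0,0,0,0.0015,0.02]' --squeeze 60

```text
clock: 7.02
position: [0.4631, -0.0134, 0.1746]
ee_rot: [-0.042, 0.999, 0.0, -0.0]
ft_force: [-4.0, -0.4, 9.1]
grip_width: 0.396
grasp_force: 58.8
```

Emit:
move_arm --plan '[0,0,0,0,0,-0.03,0.02,0,0,0,0,0,-0.06,0.02,0,0,0,0,0,-0.12,0.02,0,0,0,0,0,-0.186,0.02,0,0,0,0,0,-0.186,0.02,0,0,0,0,0,-0.186,0.02,0,0,0,0,0,-0.186,0.02]'

```text
clock: 7.9
position: [0.4626, -0.0133, 0.3585]
ee_rot: [-0.042, 0.999, -0.0, -0.001]
ft_force: [-0.2, -0.6, -2.1]
grip_width: 0.395
grasp_force: 61.1
```

```bash
python3 - <<'E'
from h import *
st(); p,C=shot("wrist"); save(p,"w5.png"); cv2.imwrite("pics/w5c.png",cv2.resize(p["color"][120:400,160:480,::-1],None,fx=2,fy=2)); 
go([0.461,0.2765,.36],103.2)
E
```

```text
t 7.9 pos [ 0.4626 -0.0133  0.3585] xdeg -175.23 tilt [-0.0029 -0.0007] F [-0.2253 -0.5826 -2.1386] grip 33.736877527665875 61.11670732498169 j [-0.6004 -0.0165  0.5318  1.9576  0.0095  1.2013  1.5819]
go [0.461, 0.2765, 0.36] 103.2 -> [-0.003 -0.002  1.424] [-0.0224  0.289  -0.0017] rows 8.0
```

View pics/w5c.png

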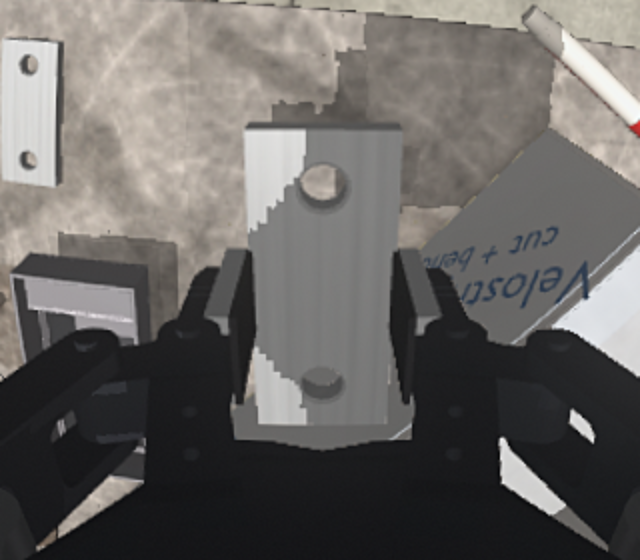

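The plate is held, with its holes at crop (322,186) and (322,382). I'll go over the block, offset so that the pins lie under the camera.

```bash
python3 - <<'E'
from h import *
go([0.484,0.18,.36],103.2)
p,C=shot("wrist"); T=tool(); 
a=cv2.cvtColor(p["color"],cv2.COLOR_RGB2GRAY); print(a[205:222,312:332]); print(a[303:318,310:333])
np.savez("held.npz",a=a)
E
```

```text
go [0.484, 0.18, 0.36] 103.2 -> [-0.003 -0.002  1.424] [-0.0373  0.1909 -0.0016] rows 8.0
[[106 141 171 169 166 163 164 166 159 151 147 147 152 158 162 169 151 101
  106 113]
 [139 167 168 162 159 160 160 163 157 151 147 147 153 162 169 145 114 105
  105 106]
 [161 166 159 154 154 155 157 159 156 153 148 149 156 167 176 140 103 109
  104 103]
 [168 157 152 148 149 152 153 153 155 154 152 153 161 170 177 141 104 107
  102 100]
 [167 155 149 148 150 150 151 148 153 155 155 157 165 170 172 136  97 101
   99  97]
 [169 156 155 155 155 155 153 151 154 158 160 162 166 167 167 130  92  97
   96  98]
 [177 170 167 163 161 160 158 157 160 162 164 166 165 162 165 130  91  93
   95  99]
 [181 177 171 169 166 165 166 167 167 168 168 168 165 165 172 134  92  96
   97  95]
 [182 175 170 168 167 169 172 176 175 176 177 176 176 176 180 141  96  98
  100  90]
 [171 175 168 166 168 171 176 179 178 182 187 188 188 187 188 147 102 103
   99  83]
 [138 179 175 171 170 171 173 175 174 182 188 193 194 193 194 152 107 108
   92  79]
 [ 91 135 178 178 175 172 167 164 164 168 175 181 184 178 179 141 101  98
 
[... 1191 characters left out ...]
 80  71  78  94 108]
 [101  77  71  72  72  85  94  96 107 107 107 106 107 112 116  93 107  82
   75  74  77  89 105]
 [100  82  73  74  75  75  74  79  95  97  97  97  96 104 110  74  74  76
   76  75  79  95 105]
 [ 96  86  73  75  76  77  77  78  77  77  77  77  77  77  76  76  77  78
   77  74  81 100 104]
 [112  91  73  76  77  78  79  78  79  79  79  81  79  79  78  78  78  79
   77  74  84 102 106]
 [150 101  76  74  77  77  78  79  78  80  81  80  79  79  77  78  79  77
   75  79  94 107 112]
 [169  96  92  79  76  77  80  80  80  81  80  80  78  78  78  79  78  77
   76  92 105 108 120]
 [188  95 107  97  84  78  78  78  79  79  78  78  78  78  78  78  77  85
   92 101 106 111 123]]
```

Emit:
move_arm --plan '[0,0,1.424,-0.037,0.191,-0.002,0.02,0,0,1.424,-0.037,0.191,-0.002,0.02,0,0,1.424,-0.037,0.191,-0.002,0.02,0,0,1.424,-0.037,0.191,-0.002,0.02,0,0,1.424,-0.037,0.191,-0.002,0.02,0,0,1.424,-0.037,0.191,-0.002,0.02,0,0,1.424,-0.037,0.191,-0.002,0.02,0,0,1.424,-0.037,0.191,-0.002,0.02,0,0,1.424,-0.037,0.191,-0.002,0.02,0,0,1.424,-0.037,0.191,-0.002,0.02,0,0,1.424,-0.037,0.191,-0.002,0.02,0,0,1.424,-0.037,0.191,-0.002,0.02]'

```text
clock: 9.5
position: [0.4841, 0.18, 0.3622]
ee_rot: [0.621, 0.784, 0.0, -0.0]
ft_force: [0.6, -0.3, -0.7]
grip_width: 0.393
grasp_force: 61.1
```

```bash
python3 - <<'E'
from h import *
st(); p,C=shot("wrist"); save(p,"w6.png")
P=[pix(p,C,[.461,.2765,.05])]; u,v=P[0].astype(int); print(u,v)
c=p["color"][v-65:v+65,u-50:u+50,::-1]; cv2.imwrite("pics/w6c.png",cv2.resize(c,None,fx=4.5,fy=4.5,interpolation=cv2.INTER_CUBIC)); print("crop origin",u-50,v-65)
E
```

```text
t 9.5 pos [0.4841 0.18   0.3622] xdeg 103.23 tilt [-0.0001  0.0001] F [ 0.5516 -0.3111 -0.7389] grip 33.536544267371326 61.09816074371338 j [-0.8369  0.1182  0.4245  1.8241 -0.052   1.2101 -0.1658]
320 84
crop origin 270 19
```

View pics/w6c.png

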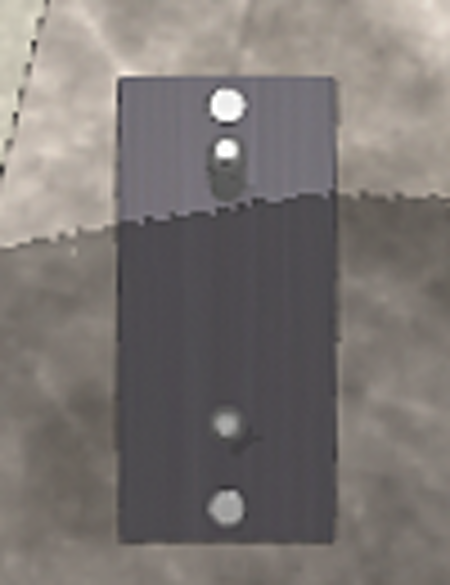

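The pin tips are at crop (227,149) and (226,424), and the block edges are parallel to the image axes, so the yaw is right. Next I compute the pins and held holes in the tool frame.

```bash
python3 - <<'E'
from h import *
T=tool(); p,C=shot("wrist"); Ti=np.linalg.inv(T); M=np.array(p["mount"])
s=lambda x,y:(270+(x+.5)/4.5-.5,19+(y+.5)/4.5-.5)
g=cv2.cvtColor(p["color"],cv2.COLOR_RGB2GRAY).astype(float)
def cen(u,v,th,r=5):
    u,v=int(round(u)),int(round(v)); w=np.clip(g[v-r:v+r+1,u-r:u+r+1]-th,0,None); y,x=np.mgrid[-r:r+1,-r:r+1]; return u+(w*x).sum()/w.sum(),v+(w*y).sum()/w.sum()
tips=[s(227,149),s(226,424)]; tips2=[cen(*tips[0],190,4),cen(*tips[1],130,4)]; print(tips,tips2)
X=[atz(p,C,u,v,.052) for u,v in tips2]; print("pins world",X,"dist",np.linalg.norm(X[0]-X[1]),"mid",(X[0]+X[1])/2,"ang",np.degrees(np.arctan2(*(X[0]-X[1])[1::-1])))
Q=np.array([atz(p,C,*s(x,y),.010) for x,y in [(118,77),(335,77),(337,543),(118,543)]]); print("block mid",Q.mean(0),np.linalg.norm(Q-np.roll(Q,1,0),axis=1))
def tz(u,v,z): # ray hits tool plane z
    d=ray(p,M,u,v); return M[:3,3]+d*(z-M[2,3])/d[2]
# held holes
gh=np.load("held.npz")["a"]
H=[tz(160+323.5/2-.5,120+188.5/2-.5,.1663),tz(160+322/2-.5,120+382.5/2-.5,.1663)]
print("holes tool",H,"dist",np.linalg.norm(H[0]-H[1]),"mid",(H[0]+H[1])/2)
cv2.imwrite("pics/w6h.png",cv2.resize(p["color"][195:345,270:375,::-1],None,fx=4,fy=4,interpolation=cv2.INTER_CUBIC))
E
```

```text
[(320.05555555555554, 51.72222222222222), (319.8333333333333, 112.83333333333333)] [(np.float64(319.6484771573604), np.float64(51.775380710659896)), (np.float64(319.76153846153846), np.float64(112.95384615384616))]
pins world [array([0.4536, 0.3056, 0.052 ]), array([0.4665, 0.2513, 0.052 ])] dist 0.05584446223482456 mid [0.46   0.2785 0.052 ] ang 103.26074857677582
block mid [0.4604 0.2781 0.01  ] [0.1093 0.0492 0.1093 0.0503]
holes tool [array([0.0276, 0.    , 0.1663]), array([-0.027 , -0.0004,  0.1663])] dist 0.054584067605951136 mid [ 0.0003 -0.0002  0.1663]
```

View pics/w6h.png

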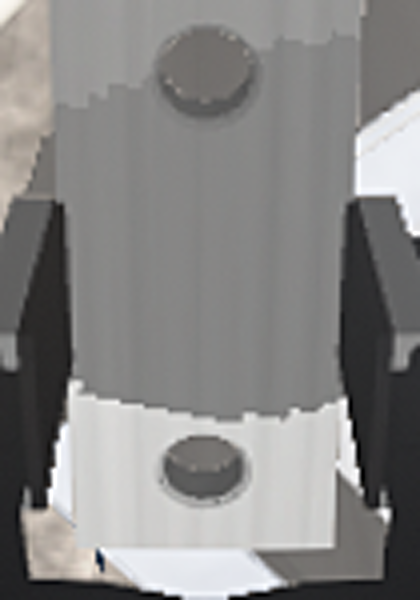

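Emit:
move_arm --plan '[0,0,0,0.05,0,0,0.02,0,0,0,0.1014,-0.0009,0,0.02,0,0,0,0.1014,-0.0009,0.03,0.02,0,0,0,0.1014,-0.0009,0.08,0.02,0,0,0,0.1014,-0.0009,0.12,0.02,0,0,0,0.1014,-0.0009,0.126,0.02,0,0,0,0.1014,-0.0009,0.126,0.02,0,0,0,0.1014,-0.0009,0.126,0.02,0,0,0,0.1014,-0.0009,0.126,0.02,0,0,0,0.1014,-0.0009,0.126,0.02]'

```text
clock: 10.85
position: [0.4603, 0.2787, 0.2369]
ee_rot: [0.621, 0.784, 0.001, 0.0]
ft_force: [0.8, 0.1, -1.0]
grip_width: 0.393
grasp_force: 61.1
```

```bash
python3 - <<'E'
from h import *
st(); p,C=shot("wrist"); go([.46,.2785,.236],103.25)
for P in ([.4536,.3057,.052],[.4664,.2513,.052]): print(pix(p,C,P))
cv2.imwrite("pics/w7h.png",cv2.resize(p["color"][195:345,270:375,::-1],None,fx=4,fy=4,interpolation=cv2.INTER_CUBIC))
E
```

```text
t 10.85 pos [0.4603 0.2787 0.2369] xdeg 103.18 tilt [0.0008 0.0009] F [ 0.7974  0.121  -0.9617] grip 33.51967621546265 61.09018564224243 j [-0.9192  0.3099  0.3344  1.8917 -0.123   0.9586 -0.2989]
go [0.46, 0.2785, 0.236] 103.25 -> [ 0.001 -0.001 -0.001] [-0.0001 -0.0002  0.0007] rows 1.0
[320.0846 202.1223]
[320.3724 293.7594]
```

View pics/w7h.png

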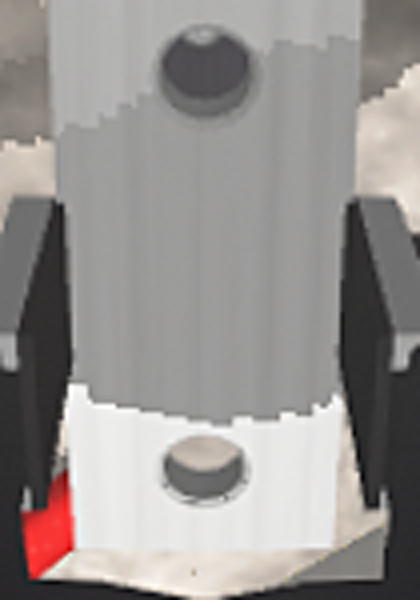

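The near pin tip shows through the near hole at crop (205,33), as predicted. I'm lowering onto the pins.

Emit:
move_arm --plan '[0,0,0,0,0,0.008,0.02,0,0,0,0,0,0.013,0.02,0,0,0,0,0,0.018,0.02,0,0,0,0,0,0.018,0.02]'

```text
clock: 11.4
position: [0.4599, 0.2785, 0.2176]
ee_rot: [0.621, 0.784, -0.0, -0.0]
ft_force: [0.0, 0.5, -0.8]
grip_width: 0.397
grasp_force: 61.1
```

Emit:
move_arm --plan '[0,0,0,0,0,0.01,0.02,0,0,0,0,0,0.02,0.02,0,0,0,0,0,0.027,0.02,0,0,0,0,0,0.031,0.02,0,0,0,0,0,0.032,0.02,0,0,0,0,0,0.032,0.02]'

```text
clock: 12.15
position: [0.4602, 0.2786, 0.1863]
ee_rot: [0.621, 0.784, 0.0, 0.0]
ft_force: [-0.6, 0.2, -1.3]
grip_width: 0.395
grasp_force: 61.1
```

Emit:
move_arm --plan '[0,0,0,0,0,0,0.055,0,0,0,0,0,0,0.055,0,0,0,0,0,0,0.055,0,0,0,0,0,0,0.055,0,0,0,0,0,-0.03,0.055,0,0,0,0,0,-0.08,0.055,0,0,0,0,0,-0.14,0.055,0,0,0,0,0,-0.174,0.055,0,0,0,0,0,-0.174,0.055]'

```text
clock: 13.28
position: [0.4607, 0.2788, 0.3631]
ee_rot: [0.621, 0.784, 0.003, 0.0]
ft_force: [-0.1, 0.3, -0.3]
grip_width: 0.64
grasp_force: 0.0
```

Emit:
move_arm --plan '[0,0,-1.3055,-0.4467,-0.0993,0,0.055,0,0,-1.3055,-0.4467,-0.0993,0,0.055,0,0,-1.3055,-0.4467,-0.0993,0,0.055,0,0,-1.3055,-0.4467,-0.0993,0,0.055,0,0,-1.3055,-0.4467,-0.0993,0,0.055,0,0,-1.3055,-0.4467,-0.0993,0,0.055,0,0,-1.3055,-0.4467,-0.0993,0,0.055,0,0,-1.3055,-0.4467,-0.0993,0,0.055,0,0,-1.3055,-0.4467,-0.0993,0.05,0.05,0,0,-1.3055,-0.4467,-0.0993,0.1,0.05,0,0,-1.3055,-0.4467,-0.0993,0.1,0.05,0,0,-1.3055,-0.4467,-0.0993,0.1,0.05]'

```text
clock: 14.78
position: [0.4656, -0.1791, 0.2613]
ee_rot: [0.018, 1.0, -0.0, 0.0]
ft_force: [0.0, -0.2, 0.2]
grip_width: 0.59
grasp_force: 0.0
```

```bash
cat >> h.py <<'E'
def near(p,C,x,y):
    return min((q for q in plates(p,C) if q[4]<100),key=lambda q:np.hypot(q[1]-x,q[2]-y))
E
python3 - <<'E'
from h import *
st(); p,C=shot("wrist"); save(p,"w8.png"); T=tool(); q=near(p,C,T[0,3],T[1,3]); a=q[3] if q[3]>90 else q[3]+180
go([q[1],q[2],.1745],a)
p,C=shot("top"); plates(p,C,.02)
E
```

```text
t 14.78 pos [ 0.4656 -0.1791  0.2613] xdeg 177.97 tilt [ 0.0005 -0.0004] F [ 0.0401 -0.1528  0.1926] grip 50.36120643328929 0.0 j [-0.3976  0.2301  0.7521  1.9871 -0.1869  0.9925  1.9795]
plate conf 0.71  c 0.4640 -0.2676  ang 169.9  size 85.5 x 38.9 n276 px [208.9687 212.9623]
go [0.464013916015625, -0.2676425476074219, 0.1745] 169.867919921875 -> [0.    0.003 0.142] [-0.0009 -0.0886  0.0875] rows 2.0
plate conf 0.64  c 0.4489 -0.1694  ang 172.2  size 41.7 x 18.9 n31 px [385.9933 227.4436]
```

```bash
python3 - <<'E'
from h import *
for n in ["wrist","scene"]:
    p,C=shot(n); save(p,"a_"+n+".png"); plates(p,C)
    for d in manip.tip_of(p,"spacer_1"): print(n,d["conf"],W(C,d["position"]))
a=cv2.imread("pics/a_wrist.png"); cv2.imwrite("pics/w8c.png",a)
E
```

```text
plate conf 0.82  c 0.4662 -0.1818  ang 177.9  size 86.6 x 36.7 n295 px [316.8901 211.0722]
plate conf 0.71  c 0.4640 -0.2675  ang 170.3  size 85.9 x 38.2 n277 px [208.7481 211.8672]
wrist 0.82 [ 0.468  -0.2712 -0.003 ]
wrist 0.74 [ 0.4675 -0.1827 -0.0047]
plate conf 0.90  c 0.4608 -0.2733  ang 170.1  size 86.0 x 44.4 n88 px [356.4436 285.8469]
plate conf 0.76  c 0.4625 -0.1867  ang 178.7  size 87.1 x 44.8 n78 px [337.1106 265.0177]
plate conf 0.56  c 0.4631 0.2854  ang 102.6  size 99.1 x 47.8 n50 px [263.6608 189.3229]
plate conf 0.30  c 0.4563 0.2681  ang 104.7  size 114.8 x 55.1 n62 px [263.68   191.8213]
plate conf 0.22  c 0.6364 -0.2664  ang 127.9  size 154.8 x 149.5 n176 px [415.9306 260.4638]
scene 0.74 [ 0.4621 -0.2711  0.0021]
scene 0.63 [ 0.4643 -0.1814  0.0015]
```

View pics/w8c.png

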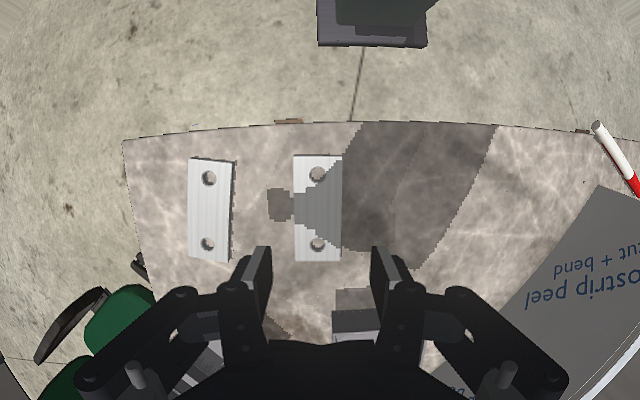

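The second plate is under the gripper at (317,208) and undisturbed.

Emit:
move_arm --plan '[0,0,0,-0.0007,-0.0027,0.05,0.05,0,0,0,-0.0007,-0.0027,0.07,0.048,0,0,0,-0.0007,-0.0027,0.08,0.048,0,0,0,-0.0007,-0.0027,0.084,0.048,0,0,0,-0.0007,-0.0027,0.084,0.048,0,0,0,-0.0007,-0.0027,0.084,0.048,0,0,0,-0.0007,-0.0027,0.084,0.048]'

```text
clock: 16.15
position: [0.4661, -0.1817, 0.1767]
ee_rot: [0.018, 1.0, 0.0, 0.0]
ft_force: [-0.1, 0.4, -0.0]
grip_width: 0.556
grasp_force: 0.0
```

```bash
python3 - <<'E'
from h import *
st(); p,C=shot("wrist"); T=tool(); q=near(p,C,T[0,3],T[1,3]); a=q[3] if q[3]>90 else q[3]+180
go([q[1],q[2],.1745],a)
E
```

```text
t 16.15 pos [ 0.4661 -0.1817  0.1767] xdeg 177.98 tilt [0.001  0.0002] F [-0.0903  0.3717 -0.0071] grip 47.443102345791445 0.0 j [-0.3168  0.3905  0.6868  2.0363 -0.3355  0.8248  2.0997]
plate conf 0.73  c 0.4650 -0.1814  ang 177.9  size 85.4 x 37.0 n427 px [321.1085 262.3343]
plate conf 0.60  c 0.4622 -0.2671  ang 169.6  size 84.3 x 40.3 n338 px [163.8492 257.7005]
go [0.4650291442871094, -0.18144589233398437, 0.1745] 177.8646697998047 -> [0.    0.001 0.002] [0.001  0.0002 0.002 ] rows 1.0
```

Emit:
move_arm --plan '[0,0,0,0.001,0,0.0015,0.048,0,0,0,0.001,0,0.0015,0.03,0,0,0,0.001,0,0.0015,0.02,0,0,0,0.001,0,0.0015,0.02,0,0,0,0.001,0,0.0015,0.02,0,0,0,0.001,0,0.0015,0.02]'

```text
clock: 17.0
position: [0.4647, -0.1817, 0.1749]
ee_rot: [0.018, 1.0, 0.0, -0.0]
ft_force: [-1.6, 0.9, 6.1]
grip_width: 0.397
grasp_force: 59.3
```

Emit:
move_arm --plan '[0,0,0,0,0,-0.03,0.02,0,0,0,0,0,-0.08,0.02,0,0,0,0,0,-0.14,0.02,0,0,0,0,0,-0.186,0.02,0,0,0,0,0,-0.186,0.02,0,0,0,0,0,-0.186,0.02,0,0,0,0,0,-0.186,0.02]'

```text
clock: 17.88
position: [0.4644, -0.1815, 0.3592]
ee_rot: [0.018, 1.0, 0.0, -0.001]
ft_force: [0.3, -0.3, -2.0]
grip_width: 0.393
grasp_force: 60.8
```

```bash
cat >> h.py <<'E'
def held(p,z=.1663):
    "holes of the held plate in the tool frame: fit of the plate model (outline width and rim) to dark/bright edges"
    M=np.array(p["mount"]); g=cv2.GaussianBlur(cv2.cvtColor(p["color"],cv2.COLOR_RGB2GRAY),(3,3),0).astype(float)
    from scipy.ndimage import map_coordinates as mc
    from scipy.optimize import minimize
    gm=np.hypot(cv2.Sobel(g,6,1,0),cv2.Sobel(g,6,0,1)); gm=cv2.GaussianBlur(np.minimum(gm,120),(5,5),0)
    t=np.linspace(0,2*np.pi,60,endpoint=False); rim=lambda cx:np.c_[cx+.0055*np.cos(t),.0055*np.sin(t)]
    e=[np.c_[np.full(30,.042),np.linspace(-.016,.016,30)]]+[np.c_[np.linspace(.016,.04,30),np.full(30,s*.018)] for s in(1,-1)]
    P=np.vstack([rim(.028),rim(-.028)]+e)
    def f(q):
        c,s=np.cos(q[2]*.03),np.sin(q[2]*.03); X=P@np.array([[c,s],[-s,c]])+np.array(q[:2])*1e-3
        uv=np.array([pix(p,M,[a,b,z]) for a,b in X]); return -mc(gm,[uv[:,1],uv[:,0]],order=1).mean()
    best=min(((f((a,b,0)),a,b) for a in np.arange(-6,6.1,1) for b in np.arange(-3,3.1,1)))
    r=minimize(f,[best[1],best[2],0],method="Nelder-Mead",options=dict(xatol=.02,fatol=.01,initial_simplex=[[best[1],best[2],0],[best[1]+1,best[2],0],[best[1],best[2]+1,0],[best[1],best[2],.5]]))
    print("held: x %.2f mm y %.2f mm yaw(tool) %.2f deg"%(r.x[0],r.x[1],np.degrees(r.x[2]*.03)),"score",-r.fun); return r.x[0]/1e3,r.x[1]/1e3,r.x[2]*.03
E
python3 - <<'E'
from h import *
st(); p,C=shot("wrist"); save(p,"w9.png"); held(p); held(p,.164)
go([.46,.2785,.36],103.25)
p5=cv2.imread("pics/w6.png"); q=dict(p); q["color"]=p5[:,:,::-1]; held(q)
E
```

```text
t 17.88 pos [ 0.4644 -0.1815  0.3592] xdeg 177.97 tilt [-0.0026  0.0001] F [ 0.3329 -0.3315 -1.9525] grip 33.56421714759879 60.8300256729126 j [-0.4756  0.0846  0.8044  1.8839 -0.0644  1.2022  1.8858]
held: x -1.27 mm y 0.14 mm yaw(tool) 0.35 deg score 88.55454982877207
held: x -0.56 mm y 0.16 mm yaw(tool) 0.34 deg score 81.55991898757033
go [0.46, 0.2785, 0.36] 103.25 -> [-0.002 -0.002  1.304] [ 0.0208  0.4596 -0.0006] rows 8.0
held: x -0.19 mm y -0.06 mm yaw(tool) 0.42 deg score 83.96809817623912
```

Emit:
move_arm --plan '[0,0,1.304,0.021,0.4607,0,0.02,0,0,1.304,0.021,0.4607,0,0.02,0,0,1.304,0.021,0.4607,0,0.02,0,0,1.304,0.021,0.4607,0,0.02,0,0,1.304,0.021,0.4607,0,0.02,0,0,1.304,0.021,0.4607,0,0.02,0,0,1.304,0.021,0.4607,0,0.02,0,0,1.304,0.021,0.4607,0,0.02,0,0,1.304,0.021,0.4607,0,0.02,0,0,1.304,0.021,0.4607,0,0.02]'

```text
clock: 19.18
position: [0.4596, 0.2809, 0.3595]
ee_rot: [0.619, 0.785, -0.001, -0.0]
ft_force: [-0.2, -1.1, -2.3]
grip_width: 0.394
grasp_force: 60.8
```

Emit:
move_arm --plan '[0,0,0,0,0,0.05,0.02,0,0,0,0,0,0.1,0.02,0,0,0,0,0,0.12,0.02,0,0,0,0,0,0.123,0.02,0,0,0,0,0,0.123,0.02,0,0,0,0,0,0.123,0.02,0,0,0,0,0,0.123,0.02]'

```text
clock: 20.05
position: [0.4604, 0.2795, 0.2386]
ee_rot: [0.621, 0.784, 0.001, 0.0]
ft_force: [-0.5, -0.2, -0.8]
grip_width: 0.391
grasp_force: 60.8
```

```bash
cat >> h.py <<'E'
def check(f):
    st(); p,C=shot("wrist"); save(p,f); x,y,a=held(p); g=cv2.cvtColor(p["color"],cv2.COLOR_RGB2GRAY)
    T=tool(); m=T@np.array([x+.00019,y+.00006,.1663,1]); print("plate mid",m[:2],"target .4600 .2785 (same-scale as plate 1)")
    go([T[0,3]+.46-m[0],T[1,3]+.2785-m[1],T[2,3]],103.25)
    for P in ([.4536,.3057,.052],[.4664,.2513,.052]):
        u,v=pix(p,C,P); print("tip expected",u,v)
    u,v=map(int,pix(p,C,[.4536,.3057,.052])); print(v-6,u-12); print(g[v-6:v+10,u-12:u+14])
E
python3 - <<'E'
from h import *
check("w10.png")
E
```

```text
t 20.05 pos [0.4604 0.2795 0.2386] xdeg 103.27 tilt [0.001  0.0011] F [-0.5383 -0.1818 -0.8056] grip 33.408676906410165 60.80873250961304 j [-0.9585  0.312   0.379   1.8912 -0.1393  0.9623 -0.2848]
held: x -0.86 mm y -0.21 mm yaw(tool) 0.20 deg score 91.07621747476098
plate mid [0.4604 0.2791] target .4600 .2785 (same-scale as plate 1)
go [np.float64(0.4598535356082026), np.float64(0.2790304099948996), np.float64(0.2384018480192477)] 103.25 -> [ 0.001 -0.001  0.   ] [-0.0004 -0.0006 -0.    ] rows 1.0
tip expected 319.53097539181846 202.73808972754944
tip expected 319.7291375003651 293.4018197244076
196 307
[[179 176 174 176 177 177 176 175 176 176 177 176 173 174 175 175 175 177
  176 176 176 177 176 177 178 176]
 [179 175 175 176 177 177 175 176 175 176 177 175 173 174 175 176 176 176
  176 176 176 176 176 177 177 177]
 [179 175 175 175 176 177 176 175 175 176 176 175 173 175 175 175 176 176
  176 175 175 176 176 177 176 176]
 [179 175 175 175 176 176 176 176 176 176 175 175 173 174 176 176 176 176
  176 175 175 176 178 176 177 176]
 [179 176 175 176 176 176 176 175 175 176 176 175 
[... 558 characters left out ...]
19 104 124
  155 151 141 138 153 170 180 181]
 [177 176 176 174 163 151 152 154 139 127 121 116 118 118 123 120 126 152
  156 154 154 144 131 132 161 178]
 [177 177 178 158 145 146 153 158 152 146 140 136 137 138 143 144 148 157
  155 155 156 154 143 129 137 160]
 [178 178 170 147 141 152 156 157 157 157 156 156 156 159 159 158 157 155
  154 155 155 158 156 146 126 140]
 [178 178 152 148 152 155 156 156 157 155 155 153 153 157 156 157 156 154
  154 154 155 157 157 157 136 129]
 [177 171 138 146 155 154 156 156 156 155 154 153 154 156 156 156 155 155
  155 154 155 156 156 156 141 129]
 [177 160 149 153 155 154 156 156 157 156 154 152 153 155 156 156 156 154
  154 154 154 156 156 155 153 136]]
```

Emit:
move_arm --plan '[0,0,0,-0.0004,-0.0003,0.006,0.02,0,0,0,-0.0004,-0.0003,0.012,0.02,0,0,0,-0.0004,-0.0003,0.017,0.02,0,0,0,-0.0004,-0.0003,0.019,0.02,0,0,0,-0.0004,-0.0003,0.019,0.02]'

```text
clock: 20.72
position: [0.4599, 0.279, 0.2185]
ee_rot: [0.621, 0.784, -0.0, -0.0]
ft_force: [0.0, -0.2, -1.5]
grip_width: 0.392
grasp_force: 60.8
```

Emit:
move_arm --plan '[0,0,0,0,0,0.01,0.02,0,0,0,0,0,0.018,0.02,0,0,0,0,0,0.022,0.02,0,0,0,0,0,0.0235,0.02,0,0,0,0,0,0.0235,0.02,0,0,0,0,0,0.0235,0.02]'

```text
clock: 21.48
position: [0.46, 0.2791, 0.1955]
ee_rot: [0.621, 0.784, 0.0, 0.0]
ft_force: [-0.4, 0.2, -1.2]
grip_width: 0.393
grasp_force: 60.8
```

Emit:
move_arm --plan '[0,0,0,0,0,0,0.055,0,0,0,0,0,0,0.055,0,0,0,0,0,0,0.055,0,0,0,0,0,0,0.055,0,0,0,0,0,-0.03,0.055,0,0,0,0,0,-0.08,0.055,0,0,0,0,0,-0.14,0.055,0,0,0,0,0,-0.165,0.055,0,0,0,0,0,-0.165,0.055]'

```text
clock: 22.6
position: [0.4604, 0.2792, 0.3623]
ee_rot: [0.621, 0.784, 0.002, 0.0]
ft_force: [-0.4, 0.8, -1.1]
grip_width: 0.643
grasp_force: 0.0
```

Emit:
move_arm --plan '[0,0,-1.1615,-0.532,-0.122,0,0.05,0,0,-1.1615,-0.532,-0.122,0,0.05,0,0,-1.1615,-0.532,-0.122,0,0.05,0,0,-1.1615,-0.532,-0.122,0,0.05,0,0,-1.1615,-0.532,-0.122,0,0.05,0,0,-1.1615,-0.532,-0.122,0,0.05,0,0,-1.1615,-0.532,-0.122,0,0.05,0,0,-1.1615,-0.532,-0.122,0,0.05,0,0,-1.1615,-0.532,-0.122,0,0.05,0,0,-1.1615,-0.532,-0.122,0.05,0.05,0,0,-1.1615,-0.532,-0.122,0.1,0.05,0,0,-1.1615,-0.532,-0.122,0.1,0.05]'

```text
clock: 24.1
position: [0.4615, -0.2661, 0.2566]
ee_rot: [0.089, 0.996, 0.0, -0.004]
ft_force: [0.7, -0.8, 0.7]
grip_width: 0.583
grasp_force: 0.0
```

```bash
python3 - <<'E'
from h import *
st(); p,C=shot("wrist"); save(p,"w11.png"); T=tool(); q=near(p,C,T[0,3],T[1,3]); a=q[3] if q[3]>90 else q[3]+180
go([q[1],q[2],.1765],a)
p,C=shot("scene"); plates(p,C,.02)
E
```

```text
t 24.1 pos [ 0.4615 -0.2661  0.2566] xdeg 169.76 tilt [-0.0081  0.0013] F [ 0.6527 -0.7508  0.717 ] grip 49.75585823114457 0.0 j [-0.2765  0.3558  0.841   1.9059 -0.3057  1.0221  2.0895]
plate conf 0.80  c 0.4641 -0.2693  ang 170.8  size 85.0 x 37.1 n299 px [317.212  220.1306]
go [0.46407766723632815, -0.269281005859375, 0.1765] 170.83026885986328 -> [-0.    -0.001 -0.018] [-0.0012 -0.0022  0.0843] rows 2.0
plate conf 0.61  c 0.4522 -0.2855  ang 171.0  size 88.1 x 46.9 n92 px [356.371  285.9541]
plate conf 0.61  c 0.4588 0.2785  ang 102.8  size 97.4 x 44.9 n51 px [262.916  187.1146]
```

Emit:
move_arm --plan '[0,0,-0.01,-0.001,-0.001,0.05,0.05,0,0,-0.01,-0.001,-0.001,0.07,0.048,0,0,-0.01,-0.001,-0.001,0.08,0.048,0,0,-0.01,-0.001,-0.001,0.084,0.048,0,0,-0.01,-0.001,-0.001,0.084,0.048,0,0,-0.01,-0.001,-0.001,0.084,0.048,0,0,-0.01,-0.001,-0.001,0.084,0.048]'

```text
clock: 25.18
position: [0.4642, -0.268, 0.1766]
ee_rot: [0.084, 0.996, 0.0, 0.0]
ft_force: [0.1, -0.1, -0.2]
grip_width: 0.563
grasp_force: 0.0
```

```bash
python3 - <<'E'
from h import *
st(); p,C=shot("wrist"); T=tool(); q=near(p,C,T[0,3],T[1,3]); a=q[3] if q[3]>90 else q[3]+180
go([q[1],q[2],.1745],a)
E
```

```text
t 25.18 pos [ 0.4642 -0.268   0.1766] xdeg 170.39 tilt [ 0.0008 -0.    ] F [ 0.1239 -0.1448 -0.1644] grip 48.082210812995676 0.0 j [-0.1904  0.4896  0.7536  1.9474 -0.4346  0.8713  2.1945]
plate conf 0.73  c 0.4634 -0.2689  ang 170.2  size 85.5 x 36.2 n433 px [318.714  263.2245]
plate conf 0.48  c 0.6265 -0.0518  ang 29.9  size 187.1 x 67.8 n212 px [579.7473 363.7262]
go [0.46344110107421876, -0.26885772705078126, 0.1745] 170.19544982910156 -> [0.    0.    0.003] [ 0.0005 -0.001   0.0019] rows 1.0
```

Emit:
move_arm --plan '[0,0,0.003,0.0006,-0.0008,0.0015,0.048,0,0,0.003,0.0006,-0.0008,0.0015,0.03,0,0,0.003,0.0006,-0.0008,0.0015,0.02,0,0,0.003,0.0006,-0.0008,0.0015,0.02,0,0,0.003,0.0006,-0.0008,0.0015,0.02,0,0,0.003,0.0006,-0.0008,0.0015,0.02]'

```text
clock: 26.02
position: [0.4632, -0.2688, 0.1749]
ee_rot: [0.085, 0.996, 0.0, -0.0]
ft_force: [-2.8, 1.3, 5.6]
grip_width: 0.393
grasp_force: 59.6
```

Emit:
move_arm --plan '[0,0,0,0,0,-0.03,0.02,0,0,0,0,0,-0.08,0.02,0,0,0,0,0,-0.14,0.02,0,0,0,0,0,-0.186,0.02,0,0,0,0,0,-0.186,0.02,0,0,0,0,0,-0.186,0.02,0,0,0,0,0,-0.186,0.02]'

```text
clock: 26.9
position: [0.463, -0.2683, 0.3592]
ee_rot: [0.085, 0.996, 0.0, -0.001]
ft_force: [-0.2, 0.1, -1.6]
grip_width: 0.396
grasp_force: 60.7
```

```bash
python3 - <<'E'
from h import *
st(); p,C=shot("wrist"); save(p,"w12.png"); x,y,a=held(p); b=np.radians(103.25)
go([.46-(x+.0002)*np.cos(b),.2785-(x+.0002)*np.sin(b),.36],103.25)
E
```

```text
t 26.9 pos [ 0.463  -0.2683  0.3592] xdeg 170.22 tilt [-0.0025  0.0006] F [-0.1848  0.0928 -1.6054] grip 33.80769643610289 60.6912624835968 j [-0.362   0.2189  0.9168  1.7989 -0.184   1.2163  2.0081]
held: x -1.24 mm y 0.00 mm yaw(tool) 0.05 deg score 79.55194530434873
go [np.float64(0.4597616480440646), np.float64(0.27951224456549695), 0.36] 103.25 -> [-0.001 -0.002  1.169] [ 0.0964  0.5394 -0.0004] rows 9.0
```

Emit:
move_arm --plan '[0,0,1.169,0.0962,0.5392,0,0.02,0,0,1.169,0.0962,0.5392,0,0.02,0,0,1.169,0.0962,0.5392,0,0.02,0,0,1.169,0.0962,0.5392,0,0.02,0,0,1.169,0.0962,0.5392,0,0.02,0,0,1.169,0.0962,0.5392,0,0.02,0,0,1.169,0.0962,0.5392,0,0.02,0,0,1.169,0.0962,0.5392,0,0.02,0,0,1.169,0.0962,0.5392,0,0.02,0,0,1.169,0.0962,0.5392,0,0.02,0,0,1.169,0.0962,0.5392,0,0.02]'

```text
clock: 28.32
position: [0.4586, 0.2839, 0.3591]
ee_rot: [0.618, 0.786, -0.001, -0.0]
ft_force: [-0.5, -0.6, -2.1]
grip_width: 0.395
grasp_force: 60.7
```

Emit:
move_arm --plan '[0,0,0,0,0,0.05,0.02,0,0,0,0,0,0.1,0.02,0,0,0,0,0,0.12,0.02,0,0,0,0,0,0.123,0.02,0,0,0,0,0,0.123,0.02,0,0,0,0,0,0.123,0.02,0,0,0,0,0,0.123,0.02]'

```text
clock: 29.2
position: [0.4604, 0.2792, 0.2385]
ee_rot: [0.621, 0.784, 0.001, 0.0]
ft_force: [-0.4, 0.0, -1.8]
grip_width: 0.4
grasp_force: 60.7
```

```bash
python3 - <<'E'
from h import *
check("w13.png")
E
```

```text
t 29.2 pos [0.4604 0.2792 0.2385] xdeg 103.24 tilt [0.001  0.0012] F [-0.3734  0.0418 -1.8279] grip 34.18260732911964 60.70854663848877 j [-1.0431  0.3221  0.4794  1.8959 -0.1792  0.9639 -0.2512]
held: x -0.75 mm y -0.24 mm yaw(tool) 0.01 deg score 91.89606502218746
plate mid [0.4604 0.2788] target .4600 .2785 (same-scale as plate 1)
go [np.float64(0.459918897425836), np.float64(0.2789216865231551), np.float64(0.23837153389802967)] 103.25 -> [ 0.001 -0.001 -0.   ] [-0.0002 -0.0005 -0.    ] rows 1.0
tip expected 319.5585377595684 202.1594671000961
tip expected 319.8068803261406 292.9672896032166
196 307
[[177 176 175 176 177 177 176 175 176 176 176 174 173 173 175 176 176 175
  176 175 176 176 177 177 179 177]
 [177 175 175 176 176 177 175 175 176 176 176 174 174 174 175 176 175 176
  175 175 175 177 177 176 178 177]
 [177 175 175 175 176 177 175 175 175 176 175 174 174 174 175 176 176 176
  176 175 175 176 177 177 177 177]
 [178 175 175 175 175 177 175 175 175 176 175 174 173 174 175 176 176 176
  174 176 175 176 177 176 178 176]
 [177 175 176 175 175 175 175 175 176 176 175 173 173 
[... 554 characters left out ...]
13 104 138
  151 146 138 139 154 182 180 178]
 [177 177 177 170 159 148 147 153 153 149 141 130 123 120 131 141 148 154
  155 153 150 142 133 135 168 178]
 [178 177 174 155 144 148 154 156 158 157 155 146 140 143 148 154 158 155
  155 156 155 152 141 121 147 172]
 [178 179 163 144 143 153 157 156 156 156 154 155 155 158 158 157 156 154
  154 155 156 157 155 139 130 155]
 [177 177 146 145 152 155 156 156 155 155 155 153 153 156 156 156 156 154
  154 154 156 158 157 158 129 130]
 [177 162 138 147 155 155 156 155 155 155 153 153 153 156 155 155 155 154
  155 155 155 155 156 157 142 127]
 [177 158 151 155 156 155 156 156 156 155 153 152 152 156 156 155 155 154
  154 154 155 156 156 156 155 136]]
```

Emit:
move_arm --plan '[0,0,0,-0.0003,-0.0003,0.006,0.02,0,0,0,-0.0003,-0.0003,0.012,0.02,0,0,0,-0.0003,-0.0003,0.017,0.02,0,0,0,-0.0003,-0.0003,0.019,0.02,0,0,0,-0.0003,-0.0003,0.019,0.02]'

```text
clock: 29.88
position: [0.4599, 0.2787, 0.2185]
ee_rot: [0.621, 0.784, -0.0, -0.0]
ft_force: [-0.1, -0.4, -1.2]
grip_width: 0.395
grasp_force: 60.7
```

Emit:
move_arm --plan '[0,0,0,0,0,0.008,0.02,0,0,0,0,0,0.014,0.02,0,0,0,0,0,0.0155,0.02,0,0,0,0,0,0.0155,0.02,0,0,0,0,0,0.0155,0.055,0,0,0,0,0,0.0155,0.055,0,0,0,0,0,0.0155,0.055,0,0,0,0,0,0.0155,0.055,0,0,0,0,0,-0.02,0.055,0,0,0,0,0,-0.07,0.055,0,0,0,0,0,-0.13,0.055]'

```text
clock: 31.25
position: [0.4596, 0.2785, 0.3497]
ee_rot: [0.621, 0.784, -0.001, -0.0]
ft_force: [0.6, 1.0, -1.3]
grip_width: 0.645
grasp_force: 0.0
```

Emit:
move_arm --plan '[0,0,0,0,0,-0.06,0.055,0,0,0.231,-0.1,0.005,-0.1,0.085,0,0,0.231,-0.499,0.026,-0.1,0.085,0,0,0.231,-0.499,0.026,-0.1,0.085,0,0,0.231,-0.499,0.026,-0.1,0.085,0,0,0.231,-0.499,0.026,-0.1,0.085,0,0,0.231,-0.499,0.026,-0.1,0.085,0,0,0.231,-0.499,0.026,-0.1,0.085,0,0,0.231,-0.499,0.026,-0.1,0.085,0,0,0.231,-0.499,0.026,-0.1,0.085,0,0,0.231,-0.499,0.026,-0.1,0.085,0,0,0.231,-0.499,0.026,-0.1,0.085]'

```text
clock: 32.75
position: [0.5998, -0.1993, 0.4487]
ee_rot: [0.706, 0.708, 0.0, -0.0]
ft_force: [-0.5, -0.1, -0.0]
grip_width: 0.994
grasp_force: 0.0
```

```bash
python3 - <<'E'
from h import *
st(); p,C=shot("wrist"); save(p,"w14.png")
for l in ["bin_1_grip","bin_1_ledge","bin_1","spacer_1"]:
    for d in manip.tip_of(p,l): P=W(C,d["position"]); print(l,round(d["conf"],2),P,pix(p,C,P))
for d in manip.silhouettes(p,"bin_1"):
    m=d["pixels"]; v,u=np.nonzero(m); print("sil",round(d["conf"],2),m.sum(),u.mean(),v.mean())
for n in ["scene","top"]:
  p,C=shot(n); save(p,n+"2.png"); plates(p,C,.034)
E
```

```text
t 32.75 pos [ 0.5998 -0.1993  0.4487] xdeg 90.15 tilt [0.0002 0.0011] F [-0.4566 -0.1039 -0.0216] grip 84.86565814320798 0.0 j [-0.3738  0.4198  0.8626  1.4102 -0.318   1.4552  0.4843]
bin_1_grip 0.81 [ 0.6224 -0.3085  0.0425] [337.4527 253.8796]
bin_1_ledge 0.85 [ 0.58   -0.2498  0.0475] [304.9561 213.5726]
bin_1 0.87 [ 0.6081 -0.1405 -0.0009] [326.9589 124.3627]
bin_1 0.55 [ 0.6106 -0.3026 -0.0004] [327.9415 237.4616]
sil 0.97 7469 330.3837193734101 123.03119560851519
sil 0.75 6171 327.9760168530222 244.61529735861288
plate conf 0.60  c 0.4577 0.2639  ang 101.9  size 94.4 x 46.5 n46 px [263.939  184.9628]
plate conf 0.59  c 0.4588 0.2751  ang 103.0  size 82.6 x 37.8 n67 px [244.1221 237.9403]
```

View pics/w14.png

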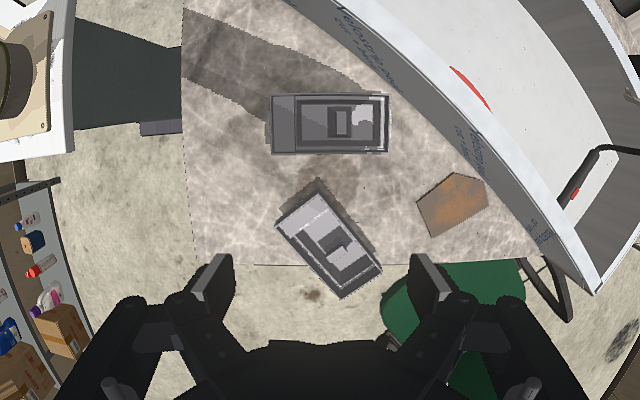

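From the wrist view at (330,123), bin A's ledge is at its left (robot) end. Bin B is at (328,243), with its ledge at the upper left. I'll fit the rim rectangles.

```bash
cat >> h.py <<'E'
def bins(p,C,label="bin_1",z=.060):
    out=[]
    for d in manip.silhouettes(p,label):
        m=d["pixels"].astype(np.uint8); cs,_=cv2.findContours(m,cv2.RETR_EXTERNAL,cv2.CHAIN_APPROX_NONE)
        if not cs: continue
        c=max(cs,key=cv2.contourArea)[:,0,:]
        Q=np.array([atz(p,C,u,v,z)[:2] for u,v in c],dtype=np.float32)
        (cx,cy),(w,h),a=cv2.minAreaRect(Q*1000)
        if w<h: a,w,h=a+90,h,w
        out.append((d["conf"],cx/1000,cy/1000,a%180,w,h)); print(label,"conf %.2f  c %.4f %.4f  ang %.1f  size %.1f x %.1f"%out[-1])
    return out
E
python3 - <<'E'
from h import *
p,C=shot("wrist")
for q in bins(p,C):
    a=q[3] if q[2]<-.22 else (q[3]+90)%180-90
    if q[2]<-.22: a-=180
    g=np.array([q[1],q[2]])+.0135*np.array([np.cos(np.radians(a)),np.sin(np.radians(a))]); print("x-angle",a,"grip",g)
    go([g[0],g[1],.30],a+90)
E
```

```text
bin_1 conf 0.63  c 0.6108 -0.1369  ang 0.9  size 140.7 x 72.5
bin_1 conf 0.61  c 0.6117 -0.2925  ang 128.6  size 144.7 x 76.9
x-angle 0.8796318173408508 grip [ 0.6243 -0.1367]
go [np.float64(0.6242688558445366), np.float64(-0.13666819228238863), 0.3] 90.87963181734085 -> [ 0.    -0.    -0.015] [0.0644 0.0248 0.1487] rows 3.0
x-angle -51.37616729736328 grip [ 0.6201 -0.303 ]
go [np.float64(0.6200890548950709), np.float64(-0.30303841614438903), 0.3] 38.62383270263672 -> [-0.    -0.     0.897] [-0.102   0.0206  0.1487] rows 5.0
```

Emit:
move_arm --plan '[0,0,-0.015,0.0644,0.0248,0.05,0.05,0,0,-0.015,0.0644,0.0248,0.1,0.05,0,0,-0.015,0.0644,0.0248,0.149,0.05,0,0,-0.015,0.0644,0.0248,0.149,0.05,0,0,-0.015,0.0644,0.0248,0.149,0.05,0,0,-0.015,0.0644,0.0248,0.149,0.05]'

```text
clock: 34.1
position: [0.6249, -0.1375, 0.3024]
ee_rot: [0.702, 0.712, 0.001, 0.001]
ft_force: [0.6, 0.6, -0.0]
grip_width: 0.586
grasp_force: 0.0
```

```bash
python3 - <<'E'
from h import *
st(); p,C=shot("wrist"); save(p,"w15.png")
q=[q for q in bins(p,C) if q[2]>-.22][0]; a=(q[3]+90)%180-90
g=np.array([q[1],q[2]])+.0135*np.array([np.cos(np.radians(a)),np.sin(np.radians(a))]); print("x-angle",a,"grip",g)
for d in manip.tip_of(p,"bin_1_grip"): print(d["conf"],W(C,d["position"]))
go([g[0],g[1],.21],a+90)
E
```

```text
t 34.1 pos [ 0.6249 -0.1375  0.3024] xdeg 90.82 tilt [ 0.0038 -0.0003] F [ 0.582   0.6422 -0.0138] grip 50.01328442880121 0.0 j [-0.4289  0.5348  0.7838  1.5794 -0.3988  1.19    0.4482]
bin_1 conf 0.70  c 0.6032 -0.2429  ang 128.6  size 71.3 x 56.2
bin_1 conf 0.56  c 0.6104 -0.1343  ang 1.0  size 140.0 x 76.0
x-angle 1.032475471496582 grip [ 0.6239 -0.134 ]
go [np.float64(0.623944219305968), np.float64(-0.13402488456426162), 0.21] 91.03247547149658 -> [ 0.002 -0.    -0.003] [ 0.003  -0.0008  0.0912] rows 2.0
```

Emit:
move_arm --plan '[0,0,0,0,0,0.04,0.045,0,0,0,0,0,0.07,0.045,0,0,0,0,0,0.085,0.045,0,0,0,0,0,0.09,0.045,0,0,0,0,0,0.09,0.045,0,0,0,0,0,0.09,0.045]'

```text
clock: 35.0
position: [0.6247, -0.1368, 0.2108]
ee_rot: [0.702, 0.712, 0.001, 0.001]
ft_force: [-0.3, -0.0, 1.2]
grip_width: 0.528
grasp_force: 0.0
```

Emit:
move_arm --plan '[0,0,0,0,0,0.001,0.03,0,0,0,0,0,0.001,0.015,0,0,0,0,0,0.001,0.002,0,0,0,0,0,0.001,0.002,0,0,0,0,0,0.001,0.002,0,0,0,0,0,0.001,0.002,0,0,0,0,0,0.001,0.002]' --squeeze 60

```text
clock: 35.88
position: [0.6244, -0.1367, 0.209]
ee_rot: [0.702, 0.712, 0.0, 0.0]
ft_force: [-2.0, 0.0, 5.4]
grip_width: 0.126
grasp_force: 61.4
```

Emit:
move_arm --plan '[0,0,0,0,0,-0.03,0.002,0,0,0,0,0,-0.06,0.002,0,0,0,0,0,-0.11,0.002,0,0,0,0,0,-0.17,0.002,0,0,0,0,0,-0.21,0.002,0,0,0,0,0,-0.21,0.002,0,0,0,0,0,-0.21,0.002,0,0,0,0,0,-0.21,0.002]'

```text
clock: 36.88
position: [0.6241, -0.1364, 0.4168]
ee_rot: [0.702, 0.712, -0.001, -0.001]
ft_force: [-0.3, -0.2, -1.8]
grip_width: 0.123
grasp_force: 60.5
```

```bash
python3 - <<'E'
from h import *
st(); p,C=shot("wrist"); save(p,"w16.png"); 
for d in manip.silhouettes(p,"bin_1"):
    m=d["pixels"]; v,u=np.nonzero(m); print("sil",round(d["conf"],2),m.sum(),u.mean(),v.mean(),u.min(),u.max(),v.min(),v.max())
go([0.63,0.33,.42],137)
E
```

```text
t 36.88 pos [ 0.6241 -0.1364  0.4168] xdeg 90.86 tilt [-0.0028  0.0004] F [-0.3005 -0.1523 -1.844 ] grip 10.487995901607453 60.47029137611389 j [-0.4573  0.4491  0.8359  1.4389 -0.3322  1.4026  0.4002]
sil 0.56 29994 291.8601053544042 243.1045875841835 138 451 189 344
go [0.63, 0.33, 0.42] 137 -> [-0.002 -0.001 -0.805] [ 0.4664  0.0128 -0.0026] rows 8.0
```

Emit:
move_arm --plan '[0,0,-0.1,0.06,0,-0.033,0.002,0,0,-0.805,0.4705,0.038,-0.033,0.002,0,0,-0.805,0.4705,0.038,-0.033,0.002,0,0,-0.805,0.4705,0.038,-0.033,0.002,0,0,-0.805,0.4705,0.038,-0.033,0.002,0,0,-0.805,0.4705,0.038,-0.033,0.002,0,0,-0.805,0.4705,0.038,-0.033,0.002,0,0,-0.805,0.4705,0.038,-0.033,0.002,0,0,-0.805,0.4705,0.038,-0.033,0.002,0,0,-0.805,0.4705,0.038,-0.033,0.002,0,0,-0.805,0.4705,0.038,-0.033,0.002,0,0,-0.805,0.4705,0.038,-0.033,0.002]'

```text
clock: 38.48
position: [0.6555, 0.3332, 0.452]
ee_rot: [0.367, 0.93, 0.0, 0.0]
ft_force: [0.4, -0.7, -2.9]
grip_width: 0.117
grasp_force: 60.5
```

```bash
python3 - <<'E'
from h import *
st(); p,C=shot("wrist"); save(p,"w17.png"); b=bins(p,C,"base_bin")
for l in ["base_bin","base_bin_ledge","bin_1_ledge","bar_offcut"]:
    for d in manip.tip_of(p,l): P=W(C,d["position"]); print(l,round(d["conf"],2),P,pix(p,C,P))
for d in manip.silhouettes(p,"base_bin"):
    m=d["pixels"]; v,u=np.nonzero(m); print("sil",round(d["conf"],2),m.sum(),u.mean(),v.mean(),u.min(),u.max(),v.min(),v.max())
E
```

```text
t 38.48 pos [0.6555 0.3332 0.452 ] xdeg 136.9 tilt [0.0003 0.0002] F [ 0.3679 -0.6569 -2.9075] grip 10.026117488619176 60.48880577087402 j [-0.8429  0.6189  0.5606  1.0474 -0.3137  1.552   0.4542]
base_bin conf 0.72  c 0.4799 0.2926  ang 104.3  size 96.6 x 45.7
base_bin conf 0.68  c 0.5670 0.4165  ang 42.9  size 141.1 x 74.1
base_bin 0.7 [0.5657 0.4223 0.0027] [323.3241  73.9339]
base_bin_ledge 0.97 [0.608  0.4528 0.0461] [366.5002  78.4722]
bin_1_ledge 0.92 [ 0.5739 -0.2524  0.05  ] [ 89.2398 342.5539]
bar_offcut 0.83 [0.5805 0.4333 0.0061] [337.1328  76.1618]
bar_offcut 0.67 [0.6446 0.3207 0.2411] [294.3671 233.7014]
sil 0.72 922 204.29501084598698 92.6117136659436 166 229 55 137
sil 0.68 6780 319.0134218289086 72.88008849557522 259 381 40 107
```

View pics/w17.png

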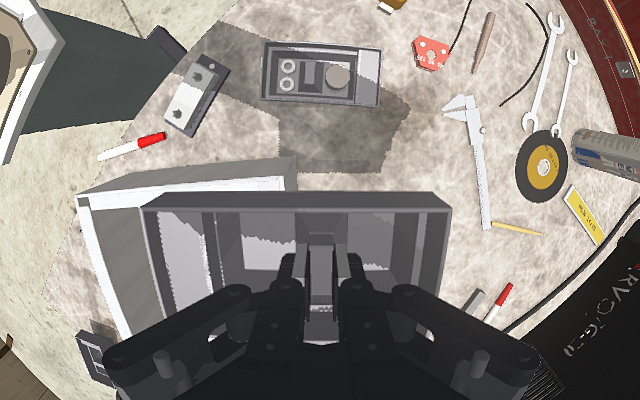

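The base bin is at (320,73) with its ledge at the right, and the held bin's ledge is at the left, so they are half a turn apart. The spacers are stacked at (197,92). I'm moving over the base bin.

Emit:
move_arm --plan '[0,0,0.07,0.1216,0.0139,0,0.002,0,0,0.07,0.1216,0.0139,0,0.002,0,0,0.07,0.1216,0.0139,0,0.002,0,0,0.07,0.1216,0.0139,0.05,0.002,0,0,0.07,0.1216,0.0139,0.1,0.002,0,0,0.07,0.1216,0.0139,0.13,0.002,0,0,0.07,0.1216,0.0139,0.13,0.002,0,0,0.07,0.1216,0.0139,0.13,0.002,0,0,0.07,0.1216,0.0139,0.13,0.002,0,0,0.07,0.1216,0.0139,0.13,0.002]'

```text
clock: 40.08
position: [0.5761, 0.4275, 0.323]
ee_rot: [0.399, 0.917, 0.001, 0.0]
ft_force: [0.4, 0.3, -1.3]
grip_width: 0.115
grasp_force: 60.5
```

```bash
python3 - <<'E'
from h import *
st(); go([.5762,.4264,.262],132.9)
p,C=shot("top"); bins(p,C,"base_bin",.06); bins(p,C,"bin_1",.17)
E
```

```text
t 40.08 pos [0.5761 0.4275 0.323 ] xdeg 132.97 tilt [0.0013 0.0013] F [ 0.3754  0.2502 -1.2704] grip 9.808708821767441 60.474607944488525 j [-1.0417  0.628   0.5301  1.3049 -0.3148  1.2889  0.2408]
go [0.5762, 0.4264, 0.262] 132.9 -> [ 0.002 -0.     0.001] [-0.0009 -0.0008  0.061 ] rows 1.0
base_bin conf 0.69  c 0.5239 0.3753  ang 131.0  size 70.6 x 40.6
bin_1 conf 0.78  c 0.5812 -0.2624  ang 128.6  size 135.4 x 66.5
bin_1 conf 0.78  c 0.5609 0.4054  ang 40.2  size 132.4 x 68.2
```

Emit:
move_arm --plan '[0,0,0,-0.0006,-0.0005,0.025,0.002,0,0,0,-0.0006,-0.0005,0.045,0.002,0,0,0,-0.0006,-0.0005,0.055,0.002,0,0,0,-0.0006,-0.0005,0.059,0.002,0,0,0,-0.0006,-0.0005,0.061,0.002,0,0,0,-0.0006,-0.0005,0.061,0.002,0,0,0,-0.0006,-0.0005,0.061,0.002]'

```text
clock: 41.1
position: [0.576, 0.4267, 0.2613]
ee_rot: [0.399, 0.917, 0.0, 0.0]
ft_force: [0.1, -0.4, -1.8]
grip_width: 0.121
grasp_force: 60.4
```

Emit:
move_arm --plan '[0,0,0,0,0,0.002,0.002,0,0,0,0,0,0.003,0.002,0,0,0,0,0,0.004,0.002,0,0,0,0,0,0.004,0.002,0,0,0,0,0,0.004,0.002]'

```text
clock: 41.72
position: [0.5758, 0.4267, 0.257]
ee_rot: [0.399, 0.917, 0.0, -0.0]
ft_force: [-3.1, -0.6, 1.9]
grip_width: 0.116
grasp_force: 61.0
```

The force turned from -1.8 to +1.9 N at z 0.257, so the bin is seated on the ledge and hump. I'm releasing it and going for bin B.

Emit:
move_arm --plan '[0,0,0,0,0,0,0.04,0,0,0,0,0,0,0.04,0,0,0,0,0,0,0.04,0,0,0,0,0,0,0.04,0,0,0,0,0,-0.03,0.04,0,0,0,0,0,-0.08,0.04,0,0,0,0,0,-0.13,0.04,0,0,0,0,0,-0.19,0.04,0,0,0,0,0,-0.19,0.04,0,0,0,0,0,-0.19,0.04]'

```text
clock: 42.98
position: [0.5758, 0.4266, 0.4463]
ee_rot: [0.399, 0.917, -0.0, -0.0]
ft_force: [0.2, -0.4, -0.0]
grip_width: 0.47
grasp_force: 0.0
```

```bash
python3 - <<'E'
from h import *
st(); go([.549,-.342,.45],38.6)
p,C=shot("wrist"); bins(p,C,"bin_1",.108)
p,C=shot("top"); bins(p,C,"bin_1",.108)
p,C=shot("scene"); save(p,"s3.png"); bins(p,C,"bin_1",.108)
E
```

```text
t 42.98 pos [0.5758 0.4266 0.4463] xdeg 132.97 tilt [-0.0003  0.0001] F [ 0.1775 -0.438  -0.0481] grip 40.16928542949062 0.0 j [-1.0345  0.571   0.5593  1.1284 -0.2915  1.5171  0.2164]
go [0.549, -0.342, 0.45] 38.6 -> [-0.    -0.     1.647] [-0.5441 -0.5435 -0.0038] rows 13.0
bin_1 conf 0.77  c 0.5653 0.4187  ang 42.9  size 140.8 x 74.9
bin_1 conf 0.75  c 0.5961 -0.2801  ang 129.0  size 138.4 x 71.9
bin_1 conf 0.56  c 0.5625 0.4119  ang 43.9  size 149.8 x 76.0
bin_1 conf 0.81  c 0.5404 0.3647  ang 60.7  size 249.4 x 106.5
bin_1 conf 0.80  c 0.5386 -0.3696  ang 130.5  size 131.2 x 126.4
```

Emit:
move_arm --plan '[0,0,1.647,-0.5441,-0.5435,-0.004,0.05,0,0,1.647,-0.5441,-0.5435,-0.004,0.05,0,0,1.647,-0.5441,-0.5435,-0.004,0.05,0,0,1.647,-0.5441,-0.5435,-0.004,0.05,0,0,1.647,-0.5441,-0.5435,-0.004,0.05,0,0,1.647,-0.5441,-0.5435,-0.004,0.05,0,0,1.647,-0.5441,-0.5435,-0.004,0.05,0,0,1.647,-0.5441,-0.5435,-0.004,0.05,0,0,1.647,-0.5441,-0.5435,-0.004,0.05,0,0,1.647,-0.5441,-0.5435,-0.004,0.05,0,0,1.647,-0.5441,-0.5435,-0.004,0.05,0,0,1.647,-0.5441,-0.5435,-0.004,0.05]'

```text
clock: 44.78
position: [0.5497, -0.3245, 0.4503]
ee_rot: [0.944, 0.331, 0.0, -0.0]
ft_force: [1.8, 0.4, 1.1]
grip_width: 0.584
grasp_force: 0.0
```

```bash
python3 - <<'E'
from h import *
st(); go([.549,-.342,.45],38.6)
p,C=shot("wrist"); save(p,"w18.png"); bins(p,C)
E
```

```text
t 44.77 pos [ 0.5497 -0.3245  0.4503] xdeg 38.67 tilt [0.     0.0004] F [1.8066 0.4306 1.1076] grip 49.893278052002586 0.0 j [-0.2419  0.495   1.0265  1.3933 -0.4205  1.4842 -0.1308]
go [0.549, -0.342, 0.45] 38.6 -> [-0.    -0.     0.001] [-0.0115  0.0132  0.0003] rows 1.0
bin_1 conf 0.55  c 0.6118 -0.2965  ang 128.5  size 140.8 x 71.0
```

Emit:
move_arm --plan '[0,0,0,0,0,0,0.05,0,0,0,0,0,0,0.05,0,0,0,0,0,0,0.05]'

```text
clock: 45.25
position: [0.5506, -0.3212, 0.4506]
ee_rot: [0.943, 0.332, 0.0, -0.0]
ft_force: [-0.3, 0.7, 0.8]
grip_width: 0.585
grasp_force: 0.0
```

```bash
python3 - <<'E'
from h import *
st(); 
p,C=shot("wrist"); b=bins(p,C); p,C=shot("wrist"); b+=bins(p,C); q=np.mean([x for x in b if abs(x[2]+.296)<.02],0)
a=q[3]-180; g=q[1:3]+.0135*np.array([np.cos(np.radians(a)),np.sin(np.radians(a))]); print(q,g); go([g[0],g[1],.30],a+90)
E
```

```text
t 45.25 pos [ 0.5506 -0.3212  0.4506] xdeg 38.77 tilt [0.0003 0.0006] F [-0.3267  0.7137  0.7597] grip 49.922923051763405 0.0 j [-0.2489  0.4921  1.0267  1.3957 -0.4186  1.4836 -0.1349]
bin_1 conf 0.66  c 0.6119 -0.2962  ang 128.7  size 140.0 x 71.3
bin_1 conf 0.91  c 0.6119 -0.2971  ang 128.4  size 140.9 x 72.9
[  0.785    0.6119  -0.2966 128.558  140.4413  72.1039] [ 0.6203 -0.3072]
go [np.float64(0.6202902775696643), np.float64(-0.3071959962685034), 0.3] 38.55799102783203 -> [-0.    -0.     0.002] [0.0641 0.0323 0.1507] rows 3.0
```

Emit:
move_arm --plan '[0,0,0.003,0.0641,0.0323,0.05,0.05,0,0,0.003,0.0641,0.0323,0.1,0.05,0,0,0.003,0.0641,0.0323,0.15,0.045,0,0,0.003,0.0641,0.0323,0.15,0.045,0,0,0.003,0.0641,0.0323,0.15,0.045,0,0,0.003,0.0641,0.0323,0.15,0.045,0,0,0.003,0.0641,0.0323,0.15,0.045]'

```text
clock: 46.32
position: [0.6201, -0.3084, 0.3025]
ee_rot: [0.944, 0.329, 0.001, 0.001]
ft_force: [0.7, -0.5, -0.2]
grip_width: 0.53
grasp_force: 0.0
```

```bash
python3 - <<'E'
from h import *
st(); p,C=shot("wrist"); bins(p,C); go([.6203,-.3072,.21],38.55)
E
```

```text
t 46.33 pos [ 0.6201 -0.3084  0.3025] xdeg 38.43 tilt [ 0.0025 -0.0006] F [ 0.6755 -0.4899 -0.1848] grip 45.22569534391513 0.0 j [-0.1877  0.7087  0.9085  1.4215 -0.5659  1.2817 -0.1381]
bin_1 conf 0.79  c 0.6137 -0.2946  ang 128.5  size 141.1 x 76.9
go [0.6203, -0.3072, 0.21] 38.55 -> [ 0.001 -0.001 -0.002] [ 0.0007 -0.0007  0.0916] rows 2.0
```

Emit:
move_arm --plan '[0,0,-0.002,0.0005,-0.0005,0.04,0.045,0,0,-0.002,0.0005,-0.0005,0.07,0.045,0,0,-0.002,0.0005,-0.0005,0.085,0.045,0,0,-0.002,0.0005,-0.0005,0.091,0.045,0,0,-0.002,0.0005,-0.0005,0.091,0.045,0,0,-0.002,0.0005,-0.0005,0.091,0.045]'

```text
clock: 47.18
position: [0.6204, -0.3076, 0.2108]
ee_rot: [0.944, 0.33, 0.001, 0.001]
ft_force: [-0.1, 0.5, 0.6]
grip_width: 0.529
grasp_force: 0.0
```

Emit:
move_arm --plan '[0,0,0,0,0,0.001,0.03,0,0,0,0,0,0.001,0.015,0,0,0,0,0,0.001,0.002,0,0,0,0,0,0.001,0.002,0,0,0,0,0,0.001,0.002,0,0,0,0,0,0.001,0.002,0,0,0,0,0,0.001,0.002]' --squeeze 60

```text
clock: 48.05
position: [0.6202, -0.3074, 0.209]
ee_rot: [0.944, 0.33, 0.0, 0.0]
ft_force: [-1.1, 1.8, 5.4]
grip_width: 0.116
grasp_force: 61.2
```

Emit:
move_arm --plan '[0,0,0,0,0,-0.03,0.002,0,0,0,0,0,-0.06,0.002,0,0,0,0,0,-0.11,0.002,0,0,0,0,0,-0.17,0.002,0,0,0,0,0,-0.23,0.002,0,0,0,0,0,-0.26,0.002,0,0,0,0,0,-0.26,0.002,0,0,0,0,0,-0.26,0.002,0,0,0,0,0,-0.26,0.002]'

```text
clock: 49.18
position: [0.6201, -0.3071, 0.4667]
ee_rot: [0.944, 0.33, -0.001, -0.001]
ft_force: [0.3, -0.3, -1.6]
grip_width: 0.121
grasp_force: 60.4
```

```bash
python3 - <<'E'
from h import *
st(); p,C=shot("wrist"); save(p,"w19.png"); go([.64,.35,.47],132.97)
go([.30+.25,.0,.47],90)
E
```

```text
t 49.17 pos [ 0.6201 -0.3071  0.4667] xdeg 38.55 tilt [-0.0023  0.0012] F [ 0.3196 -0.2506 -1.6339] grip 10.299806143679229 60.44097661972046 j [-0.1768  0.6162  0.9746  1.1902 -0.4981  1.5752 -0.1987]
go [0.64, 0.35, 0.47] 132.97 -> [-0.002 -0.001 -1.648] [ 0.4251 -0.5016 -0.0024] rows 11.0
go [0.55, 0.0, 0.47] 90 -> [-0.002 -0.    -0.898] [ 0.1366 -0.2839 -0.0025] rows 6.0
```

Emit:
move_arm --plan '[0,0,-1.648,0.4268,-0.4796,0.01,0.002,0,0,-1.648,0.4268,-0.4796,0.01,0.002,0,0,-1.648,0.4268,-0.4796,0.01,0.002,0,0,-1.648,0.4268,-0.4796,0.01,0.002,0,0,-1.648,0.4268,-0.4796,0.01,0.002,0,0,-1.648,0.4268,-0.4796,0.01,0.002,0,0,-1.648,0.4268,-0.4796,0.01,0.002,0,0,-1.648,0.4268,-0.4796,0.01,0.002,0,0,-1.648,0.4268,-0.4796,0.01,0.002,0,0,-1.648,0.4268,-0.4796,0.01,0.002,0,0,-1.648,0.4268,-0.4796,0.01,0.002,0,0,-1.648,0.4268,-0.4796,0.01,0.002]'

```text
clock: 50.72
position: [0.6548, 0.3347, 0.4571]
ee_rot: [0.398, 0.917, -0.001, -0.0]
ft_force: [-0.6, -1.1, -2.1]
grip_width: 0.121
grasp_force: 60.5
```

Emit:
move_arm --plan '[0,0,0,0,0,0,0.002,0,0,0,0,0,0,0.002,0,0,0,0,0,0,0.002,0,0,0,0,0,0,0.002]'

```text
clock: 51.22
position: [0.655, 0.3332, 0.4589]
ee_rot: [0.399, 0.917, 0.0, 0.0]
ft_force: [0.8, 0.4, -1.1]
grip_width: 0.119
grasp_force: 60.5
```

```bash
python3 - <<'E'
from h import *
st(); p,C=shot("wrist"); save(p,"w20.png"); bins(p,C,"bin_1",.108); bins(p,C,"base_bin",.108)
def edges(f):
    g=cv2.cvtColor(cv2.imread("pics/"+f),cv2.COLOR_BGR2GRAY).astype(float)
    # near rim edge rows: per column strongest gradient in rows 180..225 ; left/right ends likewise
    gy=cv2.Sobel(cv2.GaussianBlur(g,(3,3),0),6,0,1); gx=cv2.Sobel(cv2.GaussianBlur(g,(3,3),0),6,1,0)
    return g,gy,gx
A=edges("w17.png");B=edges("w20.png");D=edges("w16.png")
box=[(185,225,150,450,"front rim"),(200,300,135,230,"left"),(200,290,400,460,"right"),(235,275,300,345,"hump")]
for r0,r1,c0,c1,n in box:
    t=np.hypot(A[1],A[2])[r0:r1,c0:c1].astype(np.float32)
    for nm,X in(("B",B),("A16",D)):
        s=np.hypot(X[1],X[2])[r0-8:r1+8,c0-8:c1+8].astype(np.float32); m=cv2.matchTemplate(s,t,cv2.TM_CCOEFF_NORMED); k=np.unravel_index(m.argmax(),m.shape); print(n,nm,"dv",k[0]-8,"du",k[1]-8,m.max())
E
```

```text
t 51.23 pos [0.655  0.3332 0.4589] xdeg 132.94 tilt [0.0002 0.0003] F [ 0.8479  0.433  -1.1419] grip 10.20258405446564 60.498536825180054 j [-0.8426  0.6175  0.5636  1.0358 -0.3147  1.5651  0.3844]
bin_1 conf 0.78  c 0.5669 0.4168  ang 43.0  size 143.1 x 74.4
bin_1 conf 0.69  c 0.7055 0.2252  ang 42.8  size 378.4 x 212.6
base_bin conf 0.76  c 0.5979 0.3937  ang 42.8  size 22.3 x 3.1
front rim B dv 0 du 0 0.76189023
front rim A16 dv 0 du 0 0.85841984
left B dv 0 du 0 0.7938213
left A16 dv 0 du 0 0.76482874
right B dv -1 du 0 0.95283246
right A16 dv 0 du 0 0.66692615
hump B dv 0 du 0 0.9916159
hump A16 dv 0 du 0 0.9979626
```

Bin B is held the same way as bin A was, to within a pixel. I'm moving over the stack.

Emit:
move_arm --plan '[0,0,0,0.1224,0.006,0,0.002,0,0,0,0.1224,0.006,0,0.002,0,0,0,0.1224,0.006,0,0.002,0,0,0,0.1224,0.006,0.05,0.002,0,0,0,0.1224,0.006,0.1,0.002,0,0,0,0.1224,0.006,0.11,0.002,0,0,0,0.1224,0.006,0.11,0.002,0,0,0,0.1224,0.006,0.11,0.002,0,0,0,0.1224,0.006,0.11,0.002,0,0,0,0.1224,0.006,0.11,0.002,0,0,0,0.1224,0.006,0.11,0.002]'

```text
clock: 52.75
position: [0.5759, 0.4273, 0.3489]
ee_rot: [0.399, 0.917, 0.0, 0.0]
ft_force: [-0.0, -1.3, -1.3]
grip_width: 0.12
grasp_force: 60.5
```

```bash
python3 - <<'E'
from h import *
st(); go([.576,.4269,.31],132.97)
E
```

```text
t 52.75 pos [0.5759 0.4273 0.3489] xdeg 132.97 tilt [0.0003 0.0004] F [-0.0338 -1.3072 -1.295 ] grip 10.251826554018779 60.482046604156494 j [-1.0364  0.6091  0.5267  1.274  -0.3004  1.3351  0.2307]
go [0.576, 0.4269, 0.31] 132.97 -> [ 0. -0.  0.] [-0.0004 -0.0003  0.0389] rows 1.0
```

Emit:
move_arm --plan '[0,0,0,-0.0004,-0.0003,0.015,0.002,0,0,0,-0.0004,-0.0003,0.025,0.002,0,0,0,-0.0004,-0.0003,0.035,0.002,0,0,0,-0.0004,-0.0003,0.042,0.002,0,0,0,-0.0004,-0.0003,0.046,0.002,0,0,0,-0.0004,-0.0003,0.046,0.002,0,0,0,-0.0004,-0.0003,0.046,0.002]'

```text
clock: 53.62
position: [0.5761, 0.4269, 0.3031]
ee_rot: [0.399, 0.917, 0.0, 0.0]
ft_force: [0.5, -0.3, -1.4]
grip_width: 0.12
grasp_force: 60.5
```

Emit:
move_arm --plan '[0,0,0,0,0,0.005,0.002,0,0,0,0,0,0.01,0.002,0,0,0,0,0,0.014,0.002,0,0,0,0,0,0.016,0.002,0,0,0,0,0,0.016,0.002,0,0,0,0,0,0.016,0.002]'

```text
clock: 54.38
position: [0.576, 0.4268, 0.2868]
ee_rot: [0.399, 0.917, 0.0, 0.0]
ft_force: [-0.1, -0.5, -2.2]
grip_width: 0.119
grasp_force: 60.5
```

Emit:
move_arm --plan '[0,0,0,0,0,0.001,0.002,0,0,0,0,0,0.002,0.002,0,0,0,0,0,0.002,0.002,0,0,0,0,0,0.002,0.002]'

```text
clock: 54.88
position: [0.576, 0.4269, 0.2849]
ee_rot: [0.399, 0.917, 0.0, 0.0]
ft_force: [-0.5, -0.3, 2.0]
grip_width: 0.121
grasp_force: 60.8
```

Contact came at z 0.285, as predicted, so the bin has nested fully. I'm releasing it, retreating and checking.

Emit:
move_arm --plan '[0,0,0,0,0,0,0.04,0,0,0,0,0,0,0.04,0,0,0,0,0,0,0.04,0,0,0,0,0,0,0.04,0,0,0,0,0,-0.03,0.04,0,0,0,0,0,-0.08,0.04,0,0,0,0,0,-0.13,0.04,0,0,0,0,0,-0.16,0.04,0,0,0,0,0,-0.16,0.04,0,0,0,0,0,-0.16,0.04]'

```text
clock: 56.12
position: [0.5759, 0.4268, 0.4436]
ee_rot: [0.399, 0.917, -0.0, -0.0]
ft_force: [-0.8, 0.8, -0.3]
grip_width: 0.467
grasp_force: 0.0
```

```bash
python3 - <<'E'
from h import *
st(); p,C=shot("wrist"); save(p,"w21.png"); bins(p,C,"bin_1",.136); plates(p,C,.034)
for l in ["bin_1_grip","bin_1_ledge"]:
    for d in manip.tip_of(p,l): print(l,round(d["conf"],2),W(C,d["position"]))
p,C=shot("scene"); plates(p,C,.034)
p,C=shot("top"); plates(p,C,.034)
E
```

```text
t 56.12 pos [0.5759 0.4268 0.4436] xdeg 132.97 tilt [-0.001  -0.0006] F [-0.7518  0.7775 -0.2568] grip 39.882642506397296 0.0 j [-1.0285  0.5703  0.5476  1.1316 -0.2855  1.5126  0.2131]
bin_1 conf 0.87  c 0.5646 0.4198  ang 43.1  size 140.9 x 75.7
bin_1 conf 0.57  c 0.5484 0.4575  ang 43.1  size 93.9 x 3.4
plate conf 0.71  c 0.4601 0.2825  ang 102.9  size 86.8 x 38.2 n167 px [185.5368 193.9381]
plate conf 0.57  c 0.4456 0.3241  ang 177.3  size 10.9 x 3.0 n14 px [194.4898 163.99  ]
plate conf 0.53  c 0.4827 0.2744  ang 99.5  size 6.0 x 1.3 n8 px [194.4969 209.0054]
bin_1_grip 0.9 [0.5766 0.4283 0.1182]
bin_1_grip 0.15 [0.4644 0.2511 0.0491]
bin_1_ledge 0.77 [0.5269 0.383  0.1259]
plate conf 0.71  c 0.4546 0.2674  ang 101.4  size 95.2 x 43.0 n46 px [262.6144 184.7676]
plate conf 0.38  c 0.4515 0.1970  ang 14.7  size 34.2 x 17.4 n21 px [270.1434 193.5459]
plate conf 0.66  c 0.4599 0.2793  ang 102.9  size 84.3 x 39.8 n67 px [242.7611 237.7332]
plate conf 0.62  c 0.5257 0.3833  ang 131.1  size 69.5 x 11.5 n37 px [208.2812 220.2214]
plate conf 0.50  c 0.5881 0.4423  ang 42.8  size 161.4 x 80.1 n108 px [188.6864 202.6447]
```

The top bin fits a rim height of 0.136 with its ledge at about 0.125 m, and no spacer is left on the bench. Handing in.

```bash
python3 -c "
from workcell import manip
print(manip.hand_in())"
```

```text
the job is handed in; nothing more can be done
None
```

I threaded all three spacers over both pins, stacked one bin half a turn round on the base bin, nested the last bin inside it, and handed the job in after about 56 s; the hand-in gave no verdict.

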